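# Make up a ring set on the sizing cone and file the spares

## Task

The drink dispensers' coupling rings have come out of the wash mixed up on the black mat; outside they are all alike, only their bores differ. Make up one set on the sizing cone: one ring of every size that is here, the largest first, each slid down until it stops flat on its own coloured step. Lay every spare flat in the row pan of its size, whose colour is that of the step, leave the can and the jar where they stand, and let go of everything.

Things in the scene. Friction and masses are not known exactly. Their poses are not given: they have to be found in the camera images.
- cone: Fixed stepped sizing cone, upright; origin: centre of its underside on the work surface. Foot 6 mm high, radius 45; pedestal of radius 27 up to 30 mm; four coloured tiers each 12.5 high (yellow, blue, green, red going up); bare nose with its tip at 87 mm, 9 wide, 17 wide 7 mm lower. A tier is 2 to 4 mm slimmer than its ring's bore. A ring slides down until it stops on the shoulder under its own tier
- step49 (a point): On the cone's axis, at the shoulder below the yellow tier, 30 mm above the work surface: a ring of bore 49 mm stops here with its underside level with this point (its centre 5.5 mm above)
- step40 (a point): On the cone's axis, at the shoulder below the blue tier, 42.5 mm above the work surface: a ring of bore 40 mm stops here with its underside level with this point (its centre 5.5 mm above)
- step31 (a point): On the cone's axis, at the shoulder below the green tier, 55 mm above the work surface: a ring of bore 31 mm stops here with its underside level with this point (its centre 5.5 mm above)
- step22 (a point): On the cone's axis, at the shoulder below the red tier, 67.5 mm above the work surface: a ring of bore 22 mm stops here with its underside level with this point (its centre 5.5 mm above)
- row49_floor (a point): Centre of the inner floor (2 mm above the work surface) of the yellow row, the place for spare rings of bore 49 mm: a fixed aluminium pan, inside 120 mm along its x and 76 mm along its y, walls 2 mm thick, rims 14 mm above the work surface, yellow floor and end tab. Four pans stand side by side in any order
- row40_floor (a point): Centre of the inner floor (2 mm above the work surface) of the blue row, the place for spare rings of bore 40 mm: a fixed aluminium pan, inside 120 mm along its x and 76 mm along its y, walls 2 mm thick, rims 14 mm above the work surface, blue floor and end tab. Four pans stand side by side in any order
- row31_floor (a point): Centre of the inner floor (2 mm above the work surface) of the green row, the place for spare rings of bore 31 mm: a fixed aluminium pan, inside 120 mm along its x and 76 mm along its y, walls 2 mm thick, rims 14 mm above the work surface, green floor and end tab. Four pans stand side by side in any order
- row22_floor (a point): Centre of the inner floor (2 mm above the work surface) of the red row, the place for spare rings of bore 22 mm: a fixed aluminium pan, inside 120 mm along its x and 76 mm along its y, walls 2 mm thick, rims 14 mm above the work surface, red floor and end tab. Four pans stand side by side in any order
- ring1_mid (a point): Centre (half-way up) of a loose white plastic ring of bore 49 mm (yellow size); outside diameter 60 mm and height 11 mm like all the rings, 35 g; z along its axis, same either way up; starts flat on the 3 mm thick black mat. May be absent
- ring2_mid (a point): Centre (half-way up) of a loose white plastic ring of bore 49 mm (yellow size); outside diameter 60 mm and height 11 mm like all the rings, 35 g; z along its axis, same either way up; starts flat on the 3 mm thick black mat. May be absent
- ring3_mid (a point): Centre (half-way up) of a loose white plastic ring of bore 40 mm (blue size); outside diameter 60 mm and height 11 mm like all the rings, 35 g; z along its axis, same either way up; starts flat on the 3 mm thick black mat. May be absent
- ring4_mid (a point): Centre (half-way up) of a loose white plastic ring of bore 40 mm (blue size); outside diameter 60 mm and height 11 mm like all the rings, 35 g; z along its axis, same either way up; starts flat on the 3 mm thick black mat. May be absent
- ring5_mid (a point): Centre (half-way up) of a loose white plastic ring of bore 31 mm (green size); outside diameter 60 mm and height 11 mm like all the rings, 35 g; z along its axis, same either way up; starts flat on the 3 mm thick black mat. May be absent
- ring6_mid (a point): Centre (half-way up) of a loose white plastic ring of bore 31 mm (green size); outside diameter 60 mm and height 11 mm like all the rings, 35 g; z along its axis, same either way up; starts flat on the 3 mm thick black mat. May be absent
- ring7_mid (a point): Centre (half-way up) of a loose white plastic ring of bore 22 mm (red size); outside diameter 60 mm and height 11 mm like all the rings, 35 g; z along its axis, same either way up; starts flat on the 3 mm thick black mat. May be absent
- ring8_mid (a point): Centre (half-way up) of a loose white plastic ring of bore 22 mm (red size); outside diameter 60 mm and height 11 mm like all the rings, 35 g; z along its axis, same either way up; starts flat on the 3 mm thick black mat. May be absent
- spice_can: Small can standing near the cone, 36 mm wide, 45 mm high; leave it alone. Origin at its underside
- jar: Jar with red lid, 64 mm wide (radius 32), 85 mm high, behind the mat and pans; leave it alone. Origin at its underside
There are look-alikes about, which are no part of the job. Leave any pink or purple look-alike of the part that bears ring6_mid alone.

How it is judged:
By the outcome, as a careful person would: the job done as asked, in the order asked, and still so for the second after the job is handed in, with the robot touching nothing.
Of ring1, ring2, ring3, ring4, ring5, ring6, ring7, ring8 only 6 to 8 are there at a start; the rules pass over those that are not, and their reading is None.
At some moment in a run one of ring1, ring2, ring3, ring4, ring5, ring6, ring7, ring8 may be knocked a few centimetres aside while the robot is not near it.
Once in a run the grip may slacken for a moment while it holds something.
It also fails if it takes over 208 s, if anything falls off the work surface, if the arm or the gripper's body presses on something with over 40 N, if the wrist force passes 120 N, or if a joint passes its speed limit or range.

## Robot

A 6-joint arm with a two-finger parallel gripper is mounted at the origin on the work surface. World frame = base frame: x ahead of the robot, y to its left, z up, the work surface at z = 0. Lengths are in mm, angles in rad, forces in N, time in s.
With the tool pointing down it reaches from about 350 to 775 mm from the base axis. Payload 5.5 kg.
Tool frame: the origin (TCP) lies at the very end of the fingers, on their centre line; the grasp point (between the pads) lies 19 mm behind it; z points along the fingers, y is the line along which they close (so a half turn about z gives the same grasp; the last joint's range is limited). The gripper opens to 85 mm and grips with 20 to 120 N. Pads are 22 mm wide; open, the fingers measure 114 mm over their backs; the gripper's body (76 mm by 85 mm) begins 54 mm behind the grasp point. The pads swing forward as they close: fully open they stand 13 mm farther back than shut.
Start: joints at [-1.334, 0.313, 0.046, 1.304, 0, 1.431], TCP at [211.568, -534.706, 231.323] pointing down, gripper open.
Joint ranges: [-2.76, 2.76], [-0.86, 1.69], [-1.03, 1.26], [-2.2, 2.34], [-1.47, 1.5], [-3.14, 3.14]. Speed limits (rad/s): [2.57, 2.57, 3.14, 3.14, 3.14, 3.14].

## Interface

Orientations are given as a 3x3 rotation matrix whose columns are the frame's x, y, z axes.
In Python, from workcell import telemetry, vision, r gives the robot as it stands.
- The arm moves only by the shell command python3 -m crank 'ROWS' [FORCE]. ROWS is JSON, a list that holds one entry, the list of rows, each a list of 7 numbers: the turn, a rotation vector about the tool's x, y, z in degrees, then the shift along the tool's x, y, z in cm, then the closure, from 0 (fully open) to 1 (shut). A call has exactly 10 rows; each row shifts and turns the commanded pose from where the row before left it, along the tool's axes as they then stand; what a row does not reach is not made up. A row lasts 1/10 s, in which the tool goes at most 50 mm and 8.59 degrees, less where a joint would pass 70% of its speed; a pose out of reach is approached as far as the arm can. A call is refused whole if a number of a shift passes 5 or a number of a turn 8.59, either way. A call with a gripper value outside its range is refused whole. The fingers move at their own pace and stop on an object; FORCE is the grip in N (left out, the last holds). Time passes only in rows, so rows that do not move let the fingers close, or fill a call up. It gives the time, the measured TCP pose, the force, the opening and the grip force at its end, in the units of the state.
- telemetry.read_state(): the state, without advancing time (a new reading comes with each control period).
- vision.read_camera(name): name is "scene" or "top"; returns the picture (384x512x3 uint8, red, green, blue); there is no depth.
- vision.camera_model(name): a dict with "fovy" (degrees; the focal length in pixels is half the picture's height over the tangent of half this angle, whatever the lens; pixels are square), "cx", "cy" (the principal point, pixels), "R" (3x3) and "t" (3): a world point X has camera coordinates R X + t. Camera axes: x right, y down, z forward; pixel columns grow to the right and rows downward; lengths in mm; the calibration is good to about 2 mm. A picture is of the moment at which its call begins. camera_model takes no time and is no camera call.
- r.close_job(): hands the job in; it is judged then, once.
The state is a dict: "t": time; "joints": joint angles; "dq": joint speeds; "tau": joint torques, N m; "position": TCP position; "orientation": TCP orientation; "wrist_force": force on the tool from outside, world axes, zero at the start; "moment": the same for the moment, N m; "gripper_width": finger opening in mm; "grip_force": force on a finger pad.
Only numpy, scipy, OpenCV 4.12 (cv2) and the standard library are available. Lean on these libraries where they do the work, as an engineer would, in place of code of your own. Each camera call takes 0.05 s, during which the arm holds its last target. There are 200 camera calls.

## Working session

There is one attempt and no reset: what is moved stays moved. The work goes in short steps, Python scripts to look and compute and a shell command to move; the robot and the scene stay as the last step left them, time stands still between calls to the robot, and variables do not carry over. Pictures are saved under pics/ and viewed, at most 14 in all, crops included, and the job is handed in when it is done.

```bash
ls; mkdir -p pics; python3 - <<'E'
from workcell import telemetry, vision, r
import cv2,numpy as np
for n in("top","scene"):
    im=vision.read_camera(n); cv2.imwrite(f"pics/{n}0.png",im[:,:,::-1]); m=vision.camera_model(n); print(n,m)
s=telemetry.read_state(); print(s['t'],s['position'],np.round(s['orientation'],3).tolist(),s['gripper_width'])
E
```

```text
pics
top {'fovy': 45.26416226428865, 'cx': 252.47099033730933, 'cy': 189.73161000055433, 'R': array([[ 0.01521353, -0.99971992,  0.01812828],
       [-0.98731085, -0.01788593, -0.15778904],
       [ 0.15806908, -0.01549772, -0.98730643]]), 't': array([  -5.08764039,  515.86434851, 1053.04174155])}
scene {'fovy': 56.935813045187146, 'cx': 256.11637728124003, 'cy': 189.938746603485, 'R': array([[ 0.73163974,  0.68126384,  0.02414265],
       [ 0.36536184, -0.36198681, -0.85759914],
       [-0.57551196,  0.63627441, -0.51375175]]), 't': array([-402.66016686, -105.82332226, 1134.15554019])}
0.1 [ 211.41978173 -534.22084249  230.47551249] [[0.93, 0.368, -0.0], [0.368, -0.93, 0.002], [0.0, -0.002, -1.0]] 85.28757301420832
```

View pics/top0.png

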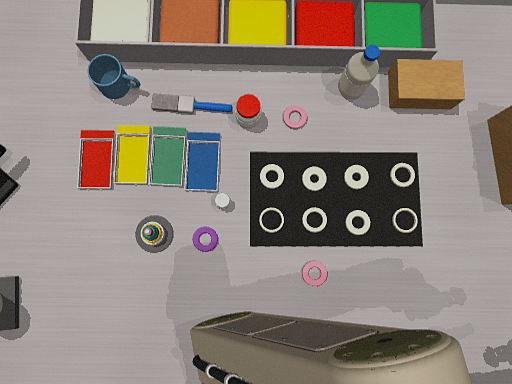

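View pics/scene0.png

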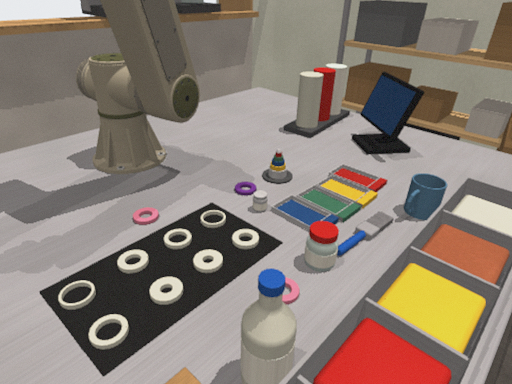

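```bash
cat > h.py <<'E'
from workcell import telemetry, vision, r
import cv2,numpy as np
def cam(n):
    m=vision.camera_model(n); R,t=np.array(m['R']),np.array(m['t']); f=192/np.tan(np.radians(m['fovy']/2))
    return R,t,f,m['cx'],m['cy']
def ray(n,px,z):
    R,t,f,cx,cy=cam(n); d=R.T@np.array([(px[0]-cx)/f,(px[1]-cy)/f,1]); C=-R.T@t
    return (C+d*(z-C[2])/d[2])
def proj(n,X):
    R,t,f,cx,cy=cam(n); p=R@np.asarray(X,float)+t; return np.array([f*p[0]/p[2]+cx,f*p[1]/p[2]+cy])
def rings(n="top",z=14,im=None,zb=None):
    """white rings: contours with a hole -> (px, world, outer dia, bore dia)"""
    if im is None: im=vision.read_camera(n)
    k=4; big=cv2.resize(im,None,fx=k,fy=k,interpolation=cv2.INTER_CUBIC)
    h=cv2.cvtColor(big,cv2.COLOR_RGB2HSV); m=((h[...,2]>135)&(h[...,1]<60)).astype(np.uint8)
    cs,hi=cv2.findContours(m,cv2.RETR_CCOMP,cv2.CHAIN_APPROX_NONE); out=[]
    for i,c in enumerate(cs):
        if hi[0][i][3]>=0: continue
        (u,v),(a,b),_=cv2.minAreaRect(c)
        if not(70<min(a,b) and max(a,b)<190 and hi[0][i][2]>=0): continue
        A=[]; j=hi[0][i][2]
        while j>=0: A.append((cv2.contourArea(cs[j]),j)); j=hi[0][j][0]
        hc=cs[max(A)[1]]
        f=lambda c:np.array([ray(n,((q[0]+.5)/k-.5,(q[1]+.5)/k-.5),z)[:2] for q in c[:,0]])
        W=f(c).astype(np.float32); H=f(hc).astype(np.float32)
        e=lambda P:(lambda M:(np.array([M['m10'],M['m01']])/M['m00'],2*np.sqrt(M['m00']/np.pi)))(cv2.moments(P.reshape(-1,1,2)))
        (wc,wd),(bc,bd)=e(W),e(H)
        if wd<45 or wd>75 or bd<10: continue
        out.append((np.round([u/k,v/k]),np.round(wc,1),round(wd,1),np.round(bc,1),round(bd,1)))
    return out
E
python3 - <<'E'
from h import *
for n in("top","scene"):
    im=cv2.imread(f"pics/{n}0.png")[:,:,::-1].copy()
    for o in rings(n,14,im): print(n,*o)
    h=cv2.cvtColor(im,cv2.COLOR_RGB2HSV)
    print('cam',-cam(n)[0].T@cam(n)[1])
im=cv2.imread("pics/top0.png")[:,:,::-1].copy(); h=cv2.cvtColor(im,cv2.COLOR_RGB2HSV)
H,S,V=h[...,0],h[...,1],h[...,2]
for nm,m in dict(red=((H<6)|(H>174))&(S>150),yel=(abs(H.astype(int)-27)<5)&(S>150),grn=(abs(H.astype(int)-70)<18)&(S>60),blu=(abs(H.astype(int)-108)<10)&(S>120),dark=(V<110)).items():
    nn,l,st,ce=cv2.connectedComponentsWithStats(m.astype(np.uint8))
    for i in range(1,nn):
        if st[i,4]>20 and st[i,1]>80 and ce[i][0]<280 and st[i,1]<260: print(nm,st[i],ce[i].round(1),ray("top",ce[i],2).round(1))
big=lambda im,a,b,c,d,k:cv2.resize(im[b:d,a:c],None,fx=k,fy=k,interpolation=cv2.INTER_CUBIC)
A=big(im,65,120,245,260,4)
cv2.imwrite("pics/crop1.png",A[:,:,::-1])
E
```

```text
Traceback (most recent call last):
  File "h.py", line 25, in rings
    W=f(c).astype(np.float32); H=f(hc).astype(np.float32)
                                 ~^^^^
  File "h.py", line 24, in <lambda>
    f=lambda c:np.array([ray(n,((q[0]+.5)/k-.5,(q[1]+.5)/k-.5),z)[:2] for q in c[:,0]])
                         ~~~^^^^^^^^^^^^^^^^^^^^^^^^^^^^^^^^^^^^^
  File "h.py", line 7, in ray
    R,t,f,cx,cy=cam(n); d=R.T@np.array([(px[0]-cx)/f,(px[1]-cy)/f,1]); C=-R.T@t
                ~~~^^^
  File "h.py", line 4, in cam
    m=vision.camera_model(n); R,t=np.array(m['R']),np.array(m['t']); f=192/np.tan(np.radians(m['fovy']/2))
ValueError: time passes only in moves, steps and waits
```

```bash
sed -i 's/^import cv2,numpy as np/import cv2,numpy as np,functools/; s/^def cam(n)/@functools.lru_cache\ndef cam(n)/' h.py
cat > a.py <<'E'
from h import *
for n in("top","scene"):
    im=cv2.imread(f"pics/{n}0.png")[:,:,::-1].copy()
    for o in rings(n,14,im): print(n,*o)
    print('cam',-cam(n)[0].T@cam(n)[1])
im=cv2.imread("pics/top0.png")[:,:,::-1].copy(); h=cv2.cvtColor(im,cv2.COLOR_RGB2HSV)
H,S,V=h[...,0],h[...,1],h[...,2]
for nm,m in dict(red=((H<6)|(H>174))&(S>150),yel=(abs(H.astype(int)-27)<5)&(S>150),grn=(abs(H.astype(int)-70)<18)&(S>60),blu=(abs(H.astype(int)-108)<10)&(S>120),dark=(V<110)).items():
    nn,l,st,ce=cv2.connectedComponentsWithStats(m.astype(np.uint8))
    for i in range(1,nn):
        if st[i,4]>20 and st[i,1]>80 and ce[i][0]<280 and st[i,1]<260: print(nm,st[i],ce[i].round(1),ray("top",ce[i],2).round(1))
A=cv2.resize(im[120:260,65:245],None,fx=4,fy=4,interpolation=cv2.INTER_CUBIC)
cv2.imwrite("pics/crop1.png",A[:,:,::-1])
E
python3 a.py
```

```text
top [358. 222.] [ 446.1 -252.4] 58.9 [ 446.  -252.4] 30.9
top [405. 220.] [ 453.3 -367.5] 59.3 [ 453.4 -367.5] 48.7
top [272. 220.] [448.6 -43.2] 58.9 [448.6 -43.3] 49.0
top [315. 220.] [ 450.8 -147.2] 58.8 [ 450.8 -147.2] 40.2
top [314. 178.] [ 552.1 -147.2] 58.9 [ 552.  -147.2] 22.5
top [356. 177.] [ 558.3 -251.1] 59.0 [ 558.3 -251. ] 22.3
top [272. 176.] [556.1 -43.1] 58.9 [556.  -43.1] 31.1
top [403. 175.] [ 565.5 -365.7] 59.1 [ 565.6 -365.7] 40.0
cam [ 342.94252646   20.46024526 1121.16485028]
scene [108. 330.] [ 568.  -366.9] 60.0 [ 568.1 -367. ] 38.8
scene [ 76. 293.] [ 455.9 -368.7] 60.3 [ 456.  -368.9] 47.3
scene [166. 289.] [ 561.  -252.6] 60.3 [ 561.1 -252.6] 20.3
scene [208. 260.] [ 555.1 -148.9] 60.5 [ 555.1 -148.9] 20.1
scene [133. 260.] [ 448.8 -253.9] 60.5 [ 449.  -254.1] 28.9
scene [245. 238.] [559.2 -45.2] 60.6 [559.3 -45.4] 28.6
scene [178. 237.] [ 453.9 -148.9] 60.7 [ 454.  -149.1] 37.7
cam [ 985.98606269 -485.62298428  501.64168105]
red [237  94  23  24 444] [248.  105.7] [737.5  17.6   2. ]
red [ 80 130  34   8 244] [ 96.  133.7] [656.6 395.4   2. ]
red [  80  1
[... 1240 characters left out ...]
.  162.2] [583.3 429.7   2. ]
dark [188 142   4  24  33] [188.5 151.5] [615.4 163.6   2. ]
dark [  0 144   6  14  52] [  1.9 150. ] [610.4 623.6   2. ]
dark [  0 168  19  38 381] [  6.1 185.8] [520.9 604.4   2. ]
dark [266 170  12  12 115] [271.5 175.6] [558.5 -43.7   2. ]
dark [137 174  11  11  21] [144.4 181.4] [538.1 268.9   2. ]
dark [163 180  20   8  28] [175.1 185.4] [529.5 193.2   2. ]
dark [192 191  23   2  27] [203.8 191.3] [516.1 122.3   2. ]
dark [262 210  20  20 308] [271.2 219.4] [449.6 -43.9   2. ]
dark [135 216  38  37 644] [155.6 234.6] [408.1 235.    2. ]
dark [145 226  14  15  83] [153.1 233.7] [410.2 241.2   2. ]
dark [210 235   9  16  27] [215.2 244.1] [387.7  90.8   2. ]
```

View pics/crop1.png

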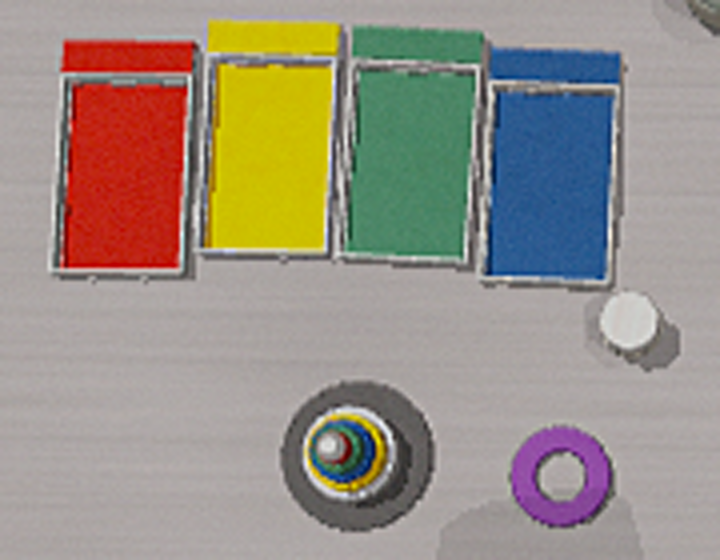

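```bash
python3 -m crank '[[[0,0,-8.55,0,0,0,0],[0,0,-8.55,0,0,0,0],[0,0,-8.55,0,0,0,0],[0,0,-8.55,0,0,0,0],[0,0,-8.55,0,0,0,0],[0,0,-8.55,0,0,0,0],[0,0,-8.55,0,0,0,0],[0,0,-8.55,0,0,0,0],[0,0,0,0,0,0,0],[0,0,0,0,0,0,0]]]' 40
python3 - <<'E'
from h import *
s=telemetry.read_state(); print(s['t'],s['position'].round(1) if hasattr(s['position'],'round') else s['position'],np.round(s['orientation'],3).tolist(),np.round(s['joints'],2))
def hull(n,m,z):
    cs,_=cv2.findContours(m.astype(np.uint8),cv2.RETR_EXTERNAL,cv2.CHAIN_APPROX_NONE); 
    c=max(cs,key=cv2.contourArea); c=cv2.convexHull(c); M=cv2.moments(c); p=((M['m10']/M['m00']+.5)/4-.5,(M['m01']/M['m00']+.5)/4-.5)
    P=np.array([ray(n,((q[0]+.5)/4-.5,(q[1]+.5)/4-.5),z)[:2] for q in c[:,0]],np.float32)
    return np.round(p,1),ray(n,p,z).round(1),2*np.sqrt(cv2.contourArea(P)/np.pi)
for n,(a,b,c,d) in dict(top=(130,210,180,260),scene=(258,143,296,185)).items():
    im=cv2.imread(f"pics/{n}0.png")[:,:,::-1].copy(); big=cv2.resize(im,None,fx=4,fy=4,interpolation=cv2.INTER_CUBIC)
    h=cv2.cvtColor(big,cv2.COLOR_RGB2HSV).astype(int); box=np.zeros(h.shape[:2],bool); box[4*b:4*d,4*a:4*c]=1; H,S,V=h[...,0],h[...,1],h[...,2]
    print(n,'foot',*hull(n,box&(V<115),3))
    for nm,m,z in(('yel',(abs(H-27)<6)&(S>130),36.25),('blu',(abs(H-106)<10)&(S>110),48.75),('grn',(abs(H-72)<20)&(S>60),61.25),('red',((H<8)|(H>172))&(S>110),73.75)): print(n,nm,*hull(n,box&m,z))
E
```

```text
t: 1.1
position: [211.5, -534.5, 231.0]
orientation: [[0.004, 1.0, -0.0], [1.0, -0.004, 0.001], [0.001, -0.0, -1.0]]
wrist_force: [-0.2, -0.7, 0.5]
gripper_width: 85.4
grip_force: 0.0
1.1 [ 211.5 -534.5  231. ] [[0.004, 1.0, -0.0], [1.0, -0.004, 0.001], [0.001, -0.0, -1.0]] [-1.33  0.31  0.05  1.3   0.    0.24]
top foot [154.1 233.7] [410.2 238.7   3. ] 90.62148284238128
top yel [151.5 232.9] [410.1 238.3  36.2] 44.26192888046795
top blu [150.5 232.4] [410.2 238.1  48.8] 34.36611210751061
top grn [149.  231.9] [410.6 239.   61.2] 27.664502846625172
top red [150.2 232.1] [409.4 233.9  73.8] 11.991547645581209
scene foot [276.7 176.1] [416.1 232.7   3. ] 89.8611155953169
scene yel [283.3 166.2] [428.9 244.6  36.2] 11.676226237159288
scene blu [277.5 161.7] [414.4 234.8  48.8] 39.630649932814336
scene grn [277.9 158.2] [416.6 233.   61.3] 30.96059055492253
scene red [278.  154.5] [417.2 231.6  73.8] 20.90449821674117
```

```bash
python3 -m crank '[[[0,0,0,2.45,1.2,0.65,0],[0,0,0,2.45,1.2,0.65,0],[0,0,0,2.45,1.2,0.65,0],[0,0,0,2.45,1.2,0.65,0],[0,0,0,2.45,1.2,0.65,0],[0,0,0,2.45,1.2,0.65,0],[0,0,0,2.45,1.2,0.65,0],[0,0,0,2.45,1.2,0.65,0],[0,0,0,2.45,1.2,0.65,0],[0,0,0,2.45,1.2,0.65,0]]]' 40 >/dev/null; python3 -m crank '[[[0,0,0,2.75,1.35,0.73,0],[0,0,0,2.75,1.35,0.73,0],[0,0,0,2.75,1.35,0.73,0],[0,0,0,2.75,1.35,0.73,0],[0,0,0,2.75,1.35,0.73,0],[0,0,0,2.75,1.35,0.73,0],[0,0,0,2.75,1.35,0.73,0],[0,0,0,2.75,1.35,0.73,0],[0,0,0,2.75,1.35,0.73,0],[0,0,0,0,0,0,0]]]' 40
```

```text
t: 3.1
position: [453.6, -39.6, 99.7]
orientation: [[-0.001, 1.0, -0.001], [1.0, 0.001, 0.001], [0.001, -0.001, -1.0]]
wrist_force: [-0.8, -0.4, -0.6]
gripper_width: 85.5
grip_force: 0.0
```

```bash
python3 -m crank '[[[0,0,0,-0.44,-0.36,1,0],[0,0,0,0,0,2,0],[0,0,0,0,0,2,0],[0,0,0,0,0,2,0],[0,0,0,0,0,1.6,0],[0,0,0,0,0,1,0],[0,0,0,0,0,0,0],[0,0,0,0,0,0,0],[0,0,0,0,0,0,0],[0,0,0,0,0,0,0]]]' 40; python3 -c "
from h import *
im=vision.read_camera('top');b=vision.read_camera('scene')
A=cv2.resize(im[180:260,230:330],(500,400),interpolation=cv2.INTER_CUBIC);B=cv2.resize(b[180:270,140:240],(300,270))
B=cv2.copyMakeBorder(B,0,130,0,0,0);cv2.imwrite('pics/g1.png',np.hstack([A,B])[:,:,::-1])"
```

```text
t: 4.1
position: [450.3, -47.0, 5.4]
orientation: [[0.0, 1.0, 0.002], [1.0, -0.0, -0.001], [-0.001, 0.002, -1.0]]
wrist_force: [0.4, -0.3, -0.4]
gripper_width: 85.3
grip_force: 0.0
```

View pics/g1.png

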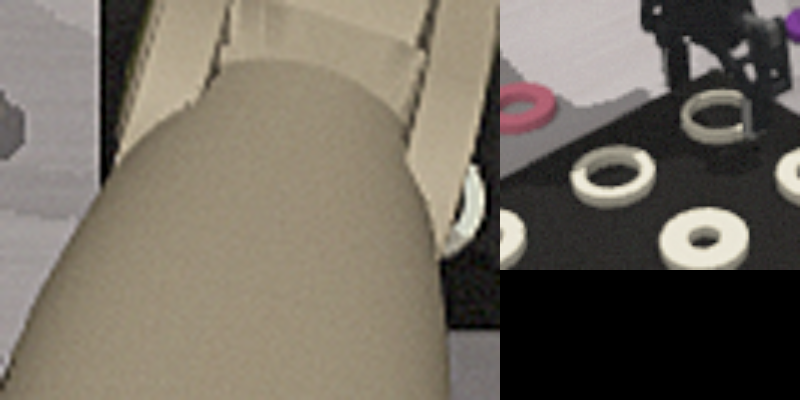

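```bash
python3 -m crank '[[[0,0,0,0.25,0,0.3,0],[0,0,0,0,0,0.3,0],[0,0,0,0,0,0,1],[0,0,0,0,0,0,1],[0,0,0,0,0,0,1],[0,0,0,0,0,0,1],[0,0,0,0,0,0,1],[0,0,0,0,0,0,1],[0,0,0,0,0,0,1],[0,0,0,0,0,0,1]]]' 40; python3 -m crank '[[[0,0,0,0,0,-1,1],[0,0,0,0,0,-2,1],[0,0,0,0,0,-3,1],[0,0,0,0,0,-4,1],[0,0,0,0,0,-3,1],[0,0,0,0,0,-2,1],[0,0,0,0,0,0,1],[0,0,0,0,0,0,1],[0,0,0,0,0,0,1],[0,0,0,0,0,0,1]]]' 40; python3 -c "
from h import *
b=vision.read_camera('scene');cv2.imwrite('pics/g2.png',cv2.resize(b[100:280,100:300],(800,600),interpolation=cv2.INTER_CUBIC)[:,:,::-1]); np.save('g2.npy',b)"
```

```text
t: 5.2
position: [449.5, -44.1, -1.1]
orientation: [[0.0, 1.0, -0.0], [1.0, -0.0, 0.0], [0.0, -0.0, -1.0]]
wrist_force: [-1.5, 1.8, 6.3]
gripper_width: 58.1
grip_force: 42.0
t: 6.2
position: [448.6, -43.9, 147.3]
orientation: [[0.0, 1.0, -0.002], [1.0, -0.0, 0.001], [0.001, -0.002, -1.0]]
wrist_force: [-0.3, 0.5, -1.1]
gripper_width: 57.4
grip_force: 43.1
```

View pics/g2.png

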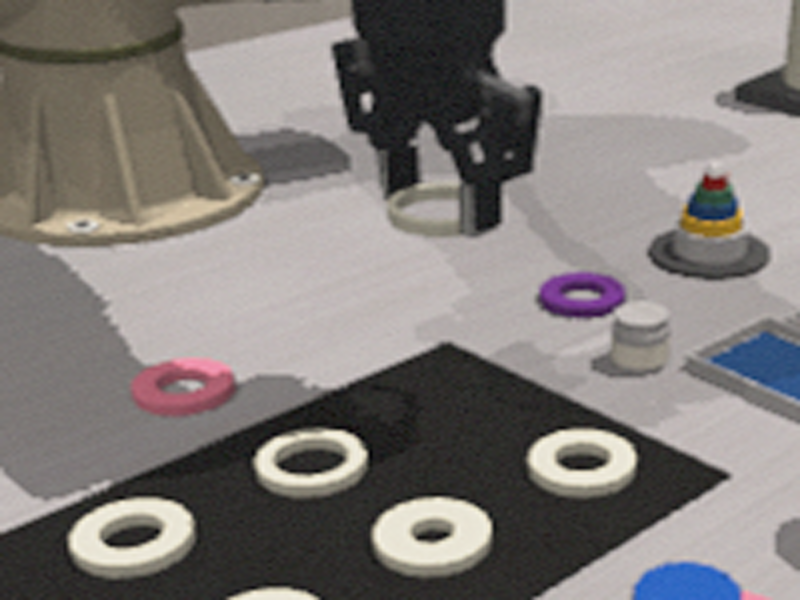

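```bash
python3 -m crank '[[[0,0,0,3.1,-0.42,0.5,1],[0,0,0,3.1,-0.42,0.5,1],[0,0,0,3.1,-0.42,0.5,1],[0,0,0,3.1,-0.42,0.5,1],[0,0,0,3.1,-0.42,0.5,1],[0,0,0,3.1,-0.42,0.5,1],[0,0,0,3.1,-0.42,0.5,1],[0,0,0,3.1,-0.42,0.5,1],[0,0,0,3.1,-0.42,0.5,1],[0,0,0,0,0,0,1]]]' 40; python3 -c "
from h import *
s=telemetry.read_state();print(s['position'])
b=vision.read_camera('scene');t=vision.read_camera('top'); np.save('s3.npy',b);np.save('t3.npy',t)
A=cv2.resize(b[105:195,225:325],(400,360),interpolation=cv2.INTER_CUBIC);B=cv2.resize(t[190:280,100:200],(400,360),interpolation=cv2.INTER_CUBIC)
cv2.imwrite('pics/g3.png',np.hstack([A,B])[:,:,::-1])"
```

```text
t: 7.25
position: [410.4, 237.3, 102.2]
orientation: [[-0.004, 1.0, -0.002], [1.0, 0.004, 0.0], [0.0, -0.002, -1.0]]
wrist_force: [0.2, -1.0, -0.9]
gripper_width: 57.7
grip_force: 43.1
[410.42459833 237.29388878 102.16451105]
```

View pics/g3.png

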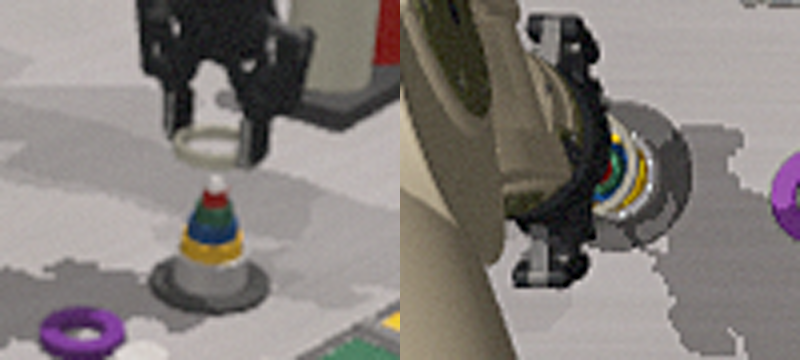

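```bash
python3 -m crank '[[[0,0,0,0.05,0,1,1],[0,0,0,0,0,1.2,1],[0,0,0,0,0,1.2,1],[0,0,0,0,0,1.2,1],[0,0,0,0,0,1,1],[0,0,0,0,0,0.4,1],[0,0,0,0,0,0,1],[0,0,0,0,0,0,1],[0,0,0,0,0,0,1],[0,0,0,0,0,0,1]]]' 40;  python3 -m crank '[[[0,0,0,0,0,0.3,1],[0,0,0,0,0,0.3,1],[0,0,0,0,0,0.2,1],[0,0,0,0,0,0,1],[0,0,0,0,0,0,1],[0,0,0,0,0,0,1],[0,0,0,0,0,0,1],[0,0,0,0,0,0,1],[0,0,0,0,0,0,1],[0,0,0,0,0,0,1]]]' 40;  python3 -c "
from h import *
b=vision.read_camera('scene')
A=cv2.resize(b[115:190,230:330],(800,600),interpolation=cv2.INTER_CUBIC)
cv2.imwrite('pics/g4.png',A[:,:,::-1])"
```

```text
t: 8.35
position: [412.3, 235.5, 44.1]
orientation: [[0.0, 1.0, 0.001], [1.0, -0.0, 0.0], [0.0, 0.001, -1.0]]
wrist_force: [0.8, 0.2, -0.6]
gripper_width: 58.1
grip_force: 43.1
t: 9.35
position: [411.8, 235.7, 36.0]
orientation: [[-0.0, 1.0, 0.0], [1.0, 0.0, 0.001], [0.001, 0.0, -1.0]]
wrist_force: [-1.8, -0.2, 4.8]
gripper_width: 57.7
grip_force: 41.8
```

View pics/g4.png

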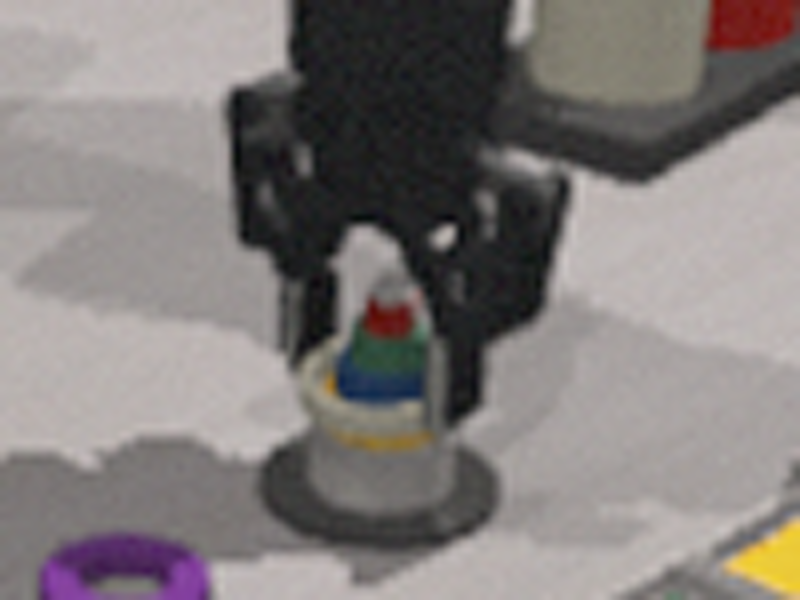

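```bash
python3 -m crank '[[[0,0,0,0,0,-0.6,1],[0,0,0,0,0,0,1],[0,0,0,0,0,0,1],[0,0,0,0,0,0,1],[0,0,0,0,0,0,1],[0,0,0,0,0,0,1],[0,0,0,0,0,0,1],[0,0,0,0,0,0,1],[0,0,0,0,0,0,1],[0,0,0,0,0,0,1]]]' 40; cat >> h.py <<'E'
def cols(n,c,rad,z0,z1):
    a=np.linspace(0,2*np.pi,181); P=[proj(n,[c[0]+rad*np.cos(q),c[1]+rad*np.sin(q),z]) for q in a for z in(z0,z1)]
    P=np.array(P); return P.min(0).round(1),P.max(0).round(1)
E
python3 - <<'E'
from h import *
for i in range(3):
  s=telemetry.read_state(); print(np.round(s['position'],1))
b=np.load('s3.npy')
for z0,z1,rad in((0,6,45),(6,30,27),(30,42.5,23),(40,51,30)): print(z0,[x.tolist() for x in cols('scene',(410.2,238.6),rad,z0,z1)])
for im,(u0,u1),rows in((vision.read_camera('scene'),(255,300),range(146,184,2)),):
  np.save('s5.npy',im)
  for v in rows: print(v,im[v,u0:u1].astype(int).sum(1)//3)
E
```

```text
t: 10.4
position: [411.8, 235.3, 41.5]
orientation: [[0.0, 1.0, -0.0], [1.0, -0.0, -0.0], [-0.0, -0.0, -1.0]]
wrist_force: [-0.0, 0.2, -1.4]
gripper_width: 57.4
grip_force: 45.0
[411.8 235.3  41.5]
[411.8 235.3  41.5]
[411.8 235.3  41.5]
0 [[261.2, 166.9], [291.7, 183.2]]
6 [[267.3, 162.5], [286.2, 178.3]]
30 [[269.0, 159.3], [285.1, 170.3]]
40 [[266.8, 155.7], [287.7, 168.3]]
146 [153 152 150 153 152 151 152 152 139  74  33  37  22  27  30  40  83 132
 152 151 153 156 166 164 161 115  31  33  36  27  33  27  34  30  31  39
  33  34  28  32  26  31  26  29 130]
148 [152 149 148 149 150 148 149 154 155 140  76  62  74  40  25  25  25 104
 156 150 150 151 146 136 144 150 115  57  20  33  37  56  71  28  31  37
  29  31  38  33  34  28  21 102 169]
150 [150 155 150 153 150 150 150 151 156 132  76  82  67  27  24  29  22 101
 155 151 146 130 107 104 109 124 156 133  58  33  29  57  61  47  42  35
  28  34  30  31  33  30  33 121 182]
152 [150 152 149 151 148 147 148 152 154 131  71  82  55  31  27  26  33 106
 154 154 133  75  95 108 104 105 122 132 107  30  37  34  36  28  34  35
  33  
[... 2151 characters left out ...]
7  57  66  81 105 114 118
 121 121 120 120 111 116 109 113 112 104 107 119 111  83  70  74  78  72
  75 116 149 149 150 149 148 151 149]
178 [119 120 117 117 117 120 122 112  70  48  59  60  59  60  54  59  70  85
  95 105 111 113 113 105 109 105  97  88  81  85  81  79  77  73  77  67
  81 123 150 145 144 145 147 153 156]
180 [118 114 116 119 119 117 118 120 118 108  90  57  52  54  61  55  61  61
  59  57  58  60  59  61  60  58  61  65  84  89  89  89  79  62  68  97
 131 146 148 149 152 154 156 157 159]
182 [121 117 117 119 118 119 119 121 121 119 121 120 111 103  93  75  53  52
  51  48  52  50  56  54  54  54  55  48  45  44  52  83 126 149 165 181
 177 171 178 176 180 177 165 156 158]
```

```bash
python3 -m crank '[[[0,0,0,0.25,0,0,1],[0,0,0,0,0,0,1],[0,0,0,0,0,0.3,1],[0,0,0,0,0,0.3,1],[0,0,0,0,0,0.2,1],[0,0,0,0,0,0,1],[0,0,0,0,0,0,1],[0,0,0,0,0,0,1],[0,0,0,0,0,0,1],[0,0,0,0,0,0,1]]]' 40;  python3 -m crank '[[[0,0,0,0,0,0.3,1],[0,0,0,0,0,0.2,1],[0,0,0,0,0,0,1],[0,0,0,0,0,0,1],[0,0,0,0,0,0,1],[0,0,0,0,0,0,1],[0,0,0,0,0,0,1],[0,0,0,0,0,0,1],[0,0,0,0,0,0,1],[0,0,0,0,0,0,1]]]' 40;  python3 -c "
from h import *
b=vision.read_camera('scene');t=vision.read_camera('top')
A=cv2.resize(b[125:190,240:310],(420,390),interpolation=cv2.INTER_CUBIC)
B=cv2.resize(t[205:270,120:185],(380,390),interpolation=cv2.INTER_CUBIC)
cv2.imwrite('pics/g5.png',np.hstack([A,B])[:,:,::-1])"
```

```text
t: 11.45
position: [411.9, 237.9, 33.6]
orientation: [[0.0, 1.0, 0.0], [1.0, -0.0, -0.0], [-0.0, 0.0, -1.0]]
wrist_force: [-0.4, 0.2, -1.2]
gripper_width: 57.8
grip_force: 45.0
t: 12.45
position: [411.8, 237.9, 28.6]
orientation: [[0.0, 1.0, 0.0], [1.0, -0.0, -0.0], [-0.0, 0.0, -1.0]]
wrist_force: [0.0, -0.1, 0.2]
gripper_width: 57.7
grip_force: 45.0
```

View pics/g5.png

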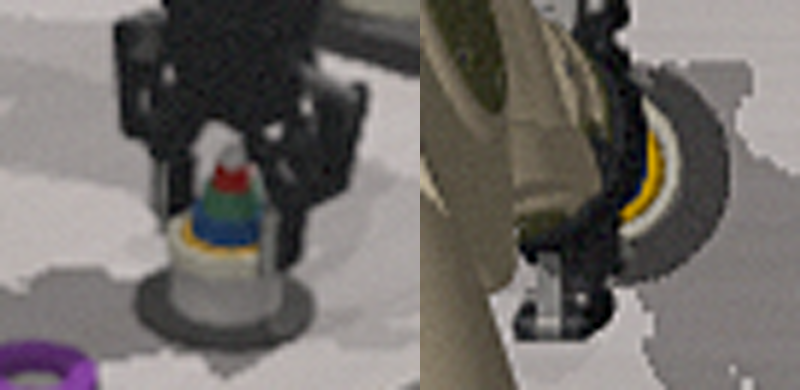

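```bash
python3 -m crank '[[[0,0,0,0,0,0.2,1],[0,0,0,0,0,0.1,1],[0,0,0,0,0,0,1],[0,0,0,0,0,0,0.15],[0,0,0,0,0,0,0.15],[0,0,0,0,0,0,0.15],[0,0,0,0,0,0,0.15],[0,0,0,0,0,0,0.15],[0,0,0,0,0,0,0.15],[0,0,0,0,0,0,0.15]]]' 40;  python3 -m crank '[[[0,0,0,0,0,-1,0.15],[0,0,0,0,0,-2,0.15],[0,0,0,0,0,-2.5,0.15],[0,0,0,0,0,-2.5,0.15],[0,0,0,0,0,-2,0.15],[0,0,0,-3,0,0,0.1],[0,0,0,-3,0,0,0],[0,0,0,-3,0,0,0],[0,0,0,-3,0,0,0],[0,0,0,-3,0,0,0]]]' 40;  python3 -c "
from h import *
b=vision.read_camera('scene');t=vision.read_camera('top')
A=cv2.resize(b[125:190,240:310],(420,390),interpolation=cv2.INTER_CUBIC)
B=cv2.resize(t[205:270,120:185],(380,390),interpolation=cv2.INTER_CUBIC)
cv2.imwrite('pics/g6.png',np.hstack([A,B])[:,:,::-1])
for o in rings('top',14,t): print(*o)
"
```

```text
t: 13.55
position: [411.8, 237.8, 25.5]
orientation: [[0.0, 1.0, 0.0], [1.0, -0.0, -0.0], [-0.0, 0.0, -1.0]]
wrist_force: [0.4, 0.2, -0.4]
gripper_width: 72.7
grip_force: 0.0
t: 14.55
position: [411.8, 86.8, 126.4]
orientation: [[-0.0, 1.0, 0.001], [1.0, 0.0, -0.0], [-0.0, 0.001, -1.0]]
wrist_force: [0.5, 0.1, -0.8]
gripper_width: 85.8
grip_force: 0.0
[358. 222.] [ 446.1 -252.4] 59.0 [ 446.  -252.4] 30.9
[405. 220.] [ 453.3 -367.5] 59.2 [ 453.4 -367.5] 48.6
[315. 220.] [ 450.8 -147.2] 58.9 [ 450.8 -147.2] 40.1
[314. 178.] [ 552.1 -147.2] 58.9 [ 552.1 -147.2] 22.5
[356. 177.] [ 558.3 -251.1] 59.0 [ 558.3 -251.1] 22.3
[272. 176.] [556.1 -43.1] 58.9 [556.  -43.1] 31.0
[403. 175.] [ 565.5 -365.7] 59.2 [ 565.6 -365.7] 40.0
```

View pics/g6.png

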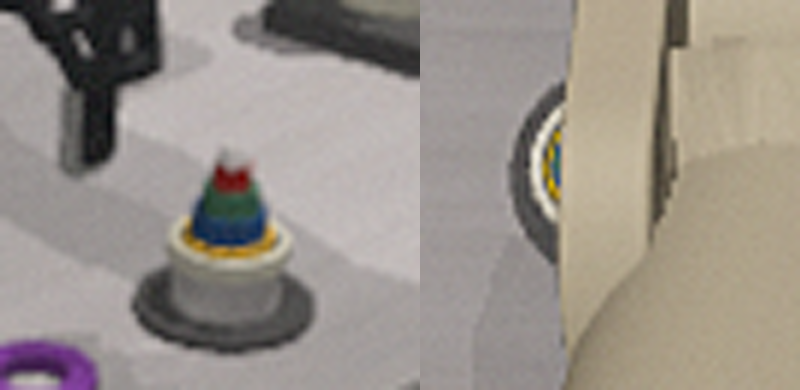

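```bash
python3 -m crank '[[[0,0,0,-2.6,0.44,0.7,0],[0,0,0,-2.6,0.44,0.7,0],[0,0,0,-2.6,0.44,0.7,0],[0,0,0,-2.6,0.44,0.7,0],[0,0,0,-2.6,0.44,0.7,0],[0,0,0,-2.6,0.44,0.7,0],[0,0,0,-2.6,0.44,0.7,0],[0,0,0,-2.6,0.44,0.7,0],[0,0,0,-2.6,0.44,0.7,0],[0,0,0,0,0,0,0]]]' 40
```

```text
t: 15.65
position: [452.5, -148.4, 62.5]
orientation: [[0.003, 1.0, 0.001], [1.0, -0.003, -0.001], [-0.001, 0.001, -1.0]]
wrist_force: [0.7, 1.6, 0.9]
gripper_width: 85.6
grip_force: 0.0
```

```bash
python3 -m crank '[[[0,0,0,0,-0.1,1.5,0],[0,0,0,0,0,2,0],[0,0,0,0,0,1.5,0],[0,0,0,0,0,1,0],[0,0,0,0,0,0.35,0],[0,0,0,0,0,0,0],[0,0,0,0,0,0,0],[0,0,0,0,0,0,0],[0,0,0,0,0,0,0],[0,0,0,0,0,0,0]]]' 40
```

```text
t: 16.65
position: [450.6, -146.3, -0.5]
orientation: [[0.0, 1.0, 0.001], [1.0, -0.0, -0.0], [-0.0, 0.001, -1.0]]
wrist_force: [-0.6, -0.3, -0.3]
gripper_width: 85.5
grip_force: 0.0
```

```bash
python3 -m crank '[[[0,0,0,-0.18,0,0.05,0],[0,0,0,0,0,0,0],[0,0,0,0,0,0,1],[0,0,0,0,0,0,1],[0,0,0,0,0,0,1],[0,0,0,0,0,0,1],[0,0,0,0,0,0,1],[0,0,0,0,0,0,1],[0,0,0,0,0,0,1],[0,0,0,0,0,0,1]]]' 40;python3 -m crank '[[[0,0,0,0,0,-1,1],[0,0,0,0,0,-2,1],[0,0,0,0,0,-3,1],[0,0,0,0,0,-3,1],[0,0,0,0,0,-2,1],[0,0,0,2,-0.2,0,1],[0,0,0,3,-0.3,0,1],[0,0,0,3,-0.3,0,1],[0,0,0,3,-0.3,0,1],[0,0,0,3,-0.3,0,1]]]' 40;python3 -m crank '[[[0,0,0,4,-0.4,0,1],[0,0,0,4,-0.4,0,1],[0,0,0,4,-0.4,0,1],[0,0,0,4,-0.4,0,1],[0,0,0,4,-0.4,0,1],[0,0,0,3,-0.35,0,1],[0,0,0,1.6,-0.25,0,1],[0,0,0,0,0,0,1],[0,0,0,0,0,0,1],[0,0,0,0,0,0,1]]]' 40
```

```text
t: 17.65
position: [450.3, -148.0, -0.8]
orientation: [[0.0, 1.0, 0.0], [1.0, -0.0, -0.0], [-0.0, 0.0, -1.0]]
wrist_force: [-2.6, 1.2, 8.1]
gripper_width: 58.7
grip_force: 41.1
t: 18.65
position: [436.1, -6.9, 109.1]
orientation: [[0.001, 1.0, 0.0], [1.0, -0.001, -0.0], [-0.0, 0.0, -1.0]]
wrist_force: [1.5, 0.0, -0.3]
gripper_width: 58.6
grip_force: 42.9
t: 19.65
position: [410.4, 237.3, 108.7]
orientation: [[0.001, 1.0, -0.0], [1.0, -0.001, -0.0], [-0.0, -0.0, -1.0]]
wrist_force: [-0.5, -0.2, -0.6]
gripper_width: 58.5
grip_force: 42.9
```

```bash
python3 -m crank '[[[0,0,0,0.06,0.14,0.7,1],[0,0,0,0,0,1.2,1],[0,0,0,0,0,1.2,1],[0,0,0,0,0,1.2,1],[0,0,0,0,0,0.6,1],[0,0,0,0,0,0.3,1],[0,0,0,0,0,0,1],[0,0,0,0,0,0,1],[0,0,0,0,0,0,1],[0,0,0,0,0,0,1]]]' 40
```

```text
t: 20.65
position: [412.2, 238.8, 57.0]
orientation: [[0.0, 1.0, 0.001], [1.0, -0.0, 0.0], [0.0, 0.001, -1.0]]
wrist_force: [0.5, 0.0, -0.7]
gripper_width: 58.6
grip_force: 42.9
```

```bash
python3 -m crank '[[[0,0,0,-0.08,-0.03,0,1],[0,0,0,0,0,0.4,1],[0,0,0,0,0,0.4,1],[0,0,0,0,0,0.3,1],[0,0,0,0,0,0.2,1],[0,0,0,0,0,0,1],[0,0,0,0,0,0,1],[0,0,0,0,0,0,1],[0,0,0,0,0,0,1],[0,0,0,0,0,0,1]]]' 40
```

```text
t: 21.65
position: [411.6, 237.9, 43.7]
orientation: [[0.0, 1.0, 0.0], [1.0, -0.0, 0.0], [0.0, 0.0, -1.0]]
wrist_force: [0.2, -0.6, 0.4]
gripper_width: 58.7
grip_force: 42.9
```

```bash
python3 -m crank '[[[0,0,0,0,0,0.3,1],[0,0,0,0,0,0.25,1],[0,0,0,0,0,0,1],[0,0,0,0,0,0,0.15],[0,0,0,0,0,0,0.15],[0,0,0,0,0,0,0.15],[0,0,0,0,0,0,0.15],[0,0,0,0,0,0,0.15],[0,0,0,0,0,0,0.15],[0,0,0,0,0,0,0.15]]]' 40;  python3 -m crank '[[[0,0,0,0,0,-1,0.15],[0,0,0,0,0,-2,0.15],[0,0,0,0,0,-2.5,0.15],[0,0,0,0,0,-2.5,0.15],[0,0,0,-1,0.5,-1,0.15],[0,0,0,-3,1.5,0,0.1],[0,0,0,-3,1.5,0,0],[0,0,0,-3,1.5,0,0],[0,0,0,-3,1.5,0,0],[0,0,0,-3,1.5,0,0]]]' 40;  python3 -c "
from h import *
t=vision.read_camera('top');np.save('s.npy',vision.read_camera('scene'))
for o in rings('top',14,t): print(*o)
"
```

```text
t: 22.65
position: [411.5, 237.8, 38.0]
orientation: [[0.0, 1.0, -0.0], [1.0, -0.0, -0.0], [-0.0, -0.0, -1.0]]
wrist_force: [0.6, 1.1, -0.7]
gripper_width: 72.3
grip_force: 0.0
t: 23.65
position: [491.9, 75.8, 128.0]
orientation: [[0.001, 1.0, -0.0], [1.0, -0.001, -0.0], [-0.0, -0.0, -1.0]]
wrist_force: [-0.2, -0.0, -1.1]
gripper_width: 85.6
grip_force: 0.0
[358. 222.] [ 446.1 -252.4] 59.0 [ 446.  -252.5] 30.9
[405. 220.] [ 453.3 -367.5] 59.3 [ 453.3 -367.5] 48.6
[314. 178.] [ 552.1 -147.2] 58.9 [ 552.  -147.2] 22.5
[356. 177.] [ 558.3 -251.1] 59.0 [ 558.3 -251. ] 22.3
[272. 176.] [556.1 -43.1] 58.9 [556.  -43.1] 31.0
[403. 175.] [ 565.5 -365.7] 59.1 [ 565.6 -365.7] 40.0
```

```bash
python3 -m crank '[[[0,0,0,-2,1.1,1,0],[0,0,0,-2,1.1,1,0],[0,0,0,-2,1.1,1,0],[0,0,0,-2,1.1,1,0],[0,0,0,-2,1.1,1,0],[0,0,0,-2,0.95,1.8,0],[0,0,0,0,0,2,0],[0,0,0,0,0,2,0],[0,0,0,0,0,1,0],[0,0,0,0,0,0,0]]]' 40; python3 -m crank '[[[0,0,0,0,0,0.6,0],[0,0,0,0,0,0.3,0],[0,0,0,0,0,0,0],[0,0,0,0,0,0,0],[0,0,0,0,0,0,0],[0,0,0,0,0,0,0],[0,0,0,0,0,0,0],[0,0,0,0,0,0,0],[0,0,0,0,0,0,0],[0,0,0,0,0,0,0]]]' 40;  python3 -c "
from h import *
cv2.imwrite('pics/g7.png',cv2.resize(np.load('s.npy')[125:190,240:310],(560,520),interpolation=cv2.INTER_CUBIC)[:,:,::-1])"
```

```text
t: 24.75
position: [554.3, -41.8, 8.5]
orientation: [[0.0, 1.0, -0.004], [1.0, -0.0, 0.001], [0.001, -0.004, -1.0]]
wrist_force: [-0.8, 0.6, 1.1]
gripper_width: 85.3
grip_force: 0.0
t: 25.75
position: [555.9, -42.2, 1.1]
orientation: [[0.0, 1.0, -0.0], [1.0, -0.0, -0.0], [-0.0, -0.0, -1.0]]
wrist_force: [0.5, 0.2, 0.1]
gripper_width: 85.4
grip_force: 0.0
```

View pics/g7.png

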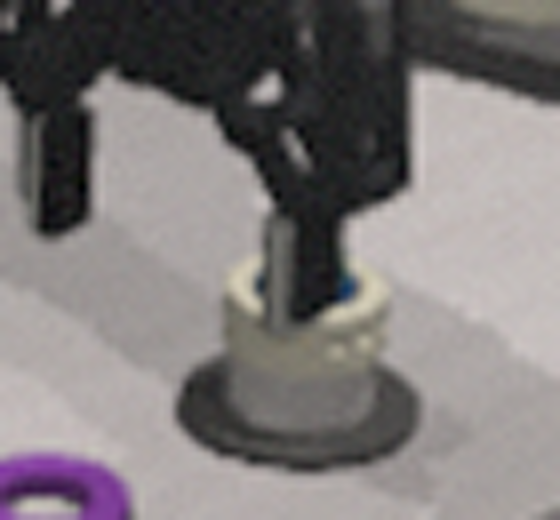

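```bash
python3 -m crank '[[[0,0,0,-0.18,0,0.2,0],[0,0,0,0,0,0,0],[0,0,0,0,0,0,1],[0,0,0,0,0,0,1],[0,0,0,0,0,0,1],[0,0,0,0,0,0,1],[0,0,0,0,0,0,1],[0,0,0,0,0,0,1],[0,0,0,0,0,0,1],[0,0,0,0,0,0,1]]]' 40;python3 -m crank '[[[0,0,0,0,0,-1,1],[0,0,0,0,0,-2,1],[0,0,0,0,0,-3,1],[0,0,0,0,0,-3,1],[0,0,0,0,0,-2,1],[0,0,0,2,-1,0,1],[0,0,0,3,-1.5,0,1],[0,0,0,3,-1.5,0,1],[0,0,0,3,-1.5,0,1],[0,0,0,3,-1.5,0,1]]]' 40;python3 -m crank '[[[0,0,0,3,-1.5,0,1],[0,0,0,3,-1.5,0,1],[0,0,0,3,-1.5,0,1],[0,0,0,3,-1.5,0,1],[0,0,0,2.2,-1.4,0,1],[0,0,0,0,0,0,1],[0,0,0,0,0,0,1],[0,0,0,0,0,0,1],[0,0,0,0,0,0,1],[0,0,0,0,0,0,1]]]' 40
```

```text
t: 26.75
position: [556.0, -44.0, -0.3]
orientation: [[0.0, 1.0, 0.0], [1.0, -0.0, -0.0], [-0.0, 0.0, -1.0]]
wrist_force: [-2.1, -1.0, 4.6]
gripper_width: 58.7
grip_force: 41.8
t: 27.75
position: [485.4, 97.1, 109.7]
orientation: [[0.001, 1.0, 0.001], [1.0, -0.001, 0.0], [0.0, 0.001, -1.0]]
wrist_force: [-0.2, -0.4, -0.3]
gripper_width: 58.3
grip_force: 42.9
t: 28.75
position: [412.5, 237.3, 109.1]
orientation: [[0.002, 1.0, 0.0], [1.0, -0.002, -0.0], [-0.0, 0.0, -1.0]]
wrist_force: [-0.9, 0.2, -0.7]
gripper_width: 58.0
grip_force: 42.9
```

```bash
python3 -m crank '[[[0,0,0,0.06,-0.06,0.7,1],[0,0,0,0,0,1.2,1],[0,0,0,0,0,1.2,1],[0,0,0,0,0,0.5,1],[0,0,0,0,0,0.3,1],[0,0,0,0,0,0,1],[0,0,0,0,0,0,1],[0,0,0,0,0,0,1],[0,0,0,0,0,0,1],[0,0,0,0,0,0,1]]]' 40
```

```text
t: 29.75
position: [411.6, 238.7, 70.4]
orientation: [[0.0, 1.0, 0.001], [1.0, -0.0, 0.0], [0.0, 0.001, -1.0]]
wrist_force: [0.0, 0.0, 0.5]
gripper_width: 58.4
grip_force: 42.9
```

```bash
python3 -m crank '[[[0,0,0,-0.08,0.02,0,1],[0,0,0,0,0,0.4,1],[0,0,0,0,0,0.4,1],[0,0,0,0,0,0.4,1],[0,0,0,0,0,0.2,1],[0,0,0,0,0,0,1],[0,0,0,0,0,0,1],[0,0,0,0,0,0,1],[0,0,0,0,0,0,1],[0,0,0,0,0,0,1]]]' 40
```

```text
t: 30.75
position: [411.7, 237.9, 56.2]
orientation: [[0.0, 1.0, 0.0], [1.0, -0.0, 0.0], [0.0, 0.0, -1.0]]
wrist_force: [-0.4, 0.6, -0.4]
gripper_width: 58.2
grip_force: 42.9
```

```bash
python3 -m crank '[[[0,0,0,0,0,0.3,1],[0,0,0,0,0,0.25,1],[0,0,0,0,0,0,1],[0,0,0,0,0,0,0.15],[0,0,0,0,0,0,0.15],[0,0,0,0,0,0,0.15],[0,0,0,0,0,0,0.15],[0,0,0,0,0,0,0.15],[0,0,0,0,0,0,0.15],[0,0,0,0,0,0,0.15]]]' 40;  python3 -m crank '[[[0,0,0,0,0,-1,0.15],[0,0,0,0,0,-2,0.15],[0,0,0,0,0,-2.5,0.15],[0,0,0,0,0,-2.5,0.15],[0,0,0,-2,0.7,-0.5,0.15],[0,0,0,-4,1.5,0,0.1],[0,0,0,-4,1.5,0,0],[0,0,0,-4,1.5,0,0],[0,0,0,-4,1.5,0,0],[0,0,0,-4,1.5,0,0]]]' 40;  python3 -c "
from h import *
t=vision.read_camera('top');np.save('s.npy',vision.read_camera('scene'))
for o in rings('top',14,t): print(*o)
"
```

```text
t: 31.75
position: [411.6, 237.8, 50.5]
orientation: [[0.0, 1.0, -0.0], [1.0, -0.0, -0.0], [-0.0, -0.0, -1.0]]
wrist_force: [0.2, 0.5, -0.2]
gripper_width: 72.1
grip_force: 0.0
t: 32.75
position: [494.2, 16.1, 136.6]
orientation: [[0.0, 1.0, 0.001], [1.0, -0.0, -0.0], [-0.0, 0.001, -1.0]]
wrist_force: [1.0, 1.2, -0.8]
gripper_width: 85.3
grip_force: 0.0
[358. 222.] [ 446.1 -252.4] 58.9 [ 446.  -252.5] 31.0
[405. 220.] [ 453.3 -367.5] 59.2 [ 453.3 -367.5] 48.7
[314. 178.] [ 552.1 -147.2] 58.8 [ 552.1 -147.2] 22.6
[356. 177.] [ 558.3 -251.1] 58.9 [ 558.4 -251.1] 22.4
[403. 175.] [ 565.5 -365.7] 59.1 [ 565.6 -365.7] 40.1
```

```bash
python3 -m crank '[[[0,0,0,-3.3,1.15,1,0],[0,0,0,-3.3,1.15,1,0],[0,0,0,-3.3,1.15,1,0],[0,0,0,-3.3,1.15,1,0],[0,0,0,-3.2,1.15,1,0],[0,0,0,0,0,2,0],[0,0,0,0,0,2.5,0],[0,0,0,0,0,2,0],[0,0,0,0,0,0.8,0],[0,0,0,0,0,0,0]]]' 40; python3 -m crank '[[[0,0,0,0,0,0.3,0],[0,0,0,0,0,0,0],[0,0,0,0,0,0,0],[0,0,0,0,0,0,0],[0,0,0,0,0,0,0],[0,0,0,0,0,0,0],[0,0,0,0,0,0,0],[0,0,0,0,0,0,0],[0,0,0,0,0,0,0],[0,0,0,0,0,0,0]]]' 40
```

```text
t: 33.85
position: [550.2, -145.3, 11.9]
orientation: [[-0.0, 1.0, -0.002], [1.0, 0.0, 0.001], [0.001, -0.002, -1.0]]
wrist_force: [-0.8, -0.4, -0.1]
gripper_width: 85.5
grip_force: 0.0
t: 34.85
position: [551.0, -146.2, 9.5]
orientation: [[0.0, 1.0, -0.0], [1.0, -0.0, -0.0], [-0.0, -0.0, -1.0]]
wrist_force: [-0.7, 0.1, -0.3]
gripper_width: 85.4
grip_force: 0.0
```

```bash
python3 -m crank '[[[0,0,0,-0.19,0.1,0.5,0],[0,0,0,0,0,0.5,0],[0,0,0,0,0,0,0],[0,0,0,0,0,0,1],[0,0,0,0,0,0,1],[0,0,0,0,0,0,1],[0,0,0,0,0,0,1],[0,0,0,0,0,0,1],[0,0,0,0,0,0,1],[0,0,0,0,0,0,1]]]' 40;python3 -m crank '[[[0,0,0,0,0,-1,1],[0,0,0,0,0,-2,1],[0,0,0,0,0,-3,1],[0,0,0,0,0,-3,1],[0,0,0,0,0,-2,1],[0,0,0,2,-0.8,0,1],[0,0,0,3,-1.1,0,1],[0,0,0,3,-1.1,0,1],[0,0,0,4,-1.4,0,1],[0,0,0,4,-1.4,0,1]]]' 40;python3 -m crank '[[[0,0,0,4,-1.4,0,1],[0,0,0,4,-1.4,0,1],[0,0,0,4,-1.4,0,1],[0,0,0,4,-1.4,0,1],[0,0,0,4,-1.4,0,1],[0,0,0,2.5,-1.2,0,1],[0,0,0,0,0,0,1],[0,0,0,0,0,0,1],[0,0,0,0,0,0,1],[0,0,0,0,0,0,1]]]' 40
```

```text
t: 35.85
position: [552.3, -148.2, 0.2]
orientation: [[0.0, 1.0, 0.001], [1.0, -0.0, -0.0], [-0.0, 0.001, -1.0]]
wrist_force: [-1.2, -0.4, 5.9]
gripper_width: 57.6
grip_force: 42.9
t: 36.85
position: [493.6, 12.9, 110.0]
orientation: [[0.001, 1.0, 0.001], [1.0, -0.001, -0.0], [-0.0, 0.001, -1.0]]
wrist_force: [0.6, 0.7, -0.6]
gripper_width: 57.9
grip_force: 42.9
t: 37.85
position: [412.7, 236.0, 109.7]
orientation: [[0.002, 1.0, 0.0], [1.0, -0.002, -0.0], [-0.0, 0.0, -1.0]]
wrist_force: [0.7, 0.6, -1.1]
gripper_width: 57.6
grip_force: 42.9
```

```bash
python3 -m crank '[[[0,0,0,0.18,-0.1,0.7,1],[0,0,0,0,0,0.8,1],[0,0,0,0,0,0.6,1],[0,0,0,0,0,0,1],[0,0,0,0,0,0,1],[0,0,0,0,0,0,1],[0,0,0,0,0,0,1],[0,0,0,0,0,0,1],[0,0,0,0,0,0,1],[0,0,0,0,0,0,1]]]' 40
```

```text
t: 38.85
position: [411.2, 238.8, 88.7]
orientation: [[0.0, 1.0, 0.0], [1.0, -0.0, -0.0], [-0.0, 0.0, -1.0]]
wrist_force: [-0.1, 0.3, 0.5]
gripper_width: 57.8
grip_force: 42.9
```

```bash
python3 -m crank '[[[0,0,0,-0.09,0.05,0,1],[0,0,0,0,0,0.5,1],[0,0,0,0,0,0.5,1],[0,0,0,0,0,0.4,1],[0,0,0,0,0,0.4,1],[0,0,0,0,0,0,1],[0,0,0,0,0,0,1],[0,0,0,0,0,0,1],[0,0,0,0,0,0,1],[0,0,0,0,0,0,1]]]' 40
```

```text
t: 39.85
position: [411.7, 237.9, 70.7]
orientation: [[0.0, 1.0, 0.0], [1.0, -0.0, 0.0], [0.0, 0.0, -1.0]]
wrist_force: [1.2, 0.4, -1.4]
gripper_width: 57.8
grip_force: 42.9
```

```bash
python3 -m crank '[[[0,0,0,0,0,0.3,1],[0,0,0,0,0,0.3,1],[0,0,0,0,0,0,1],[0,0,0,0,0,0,0.15],[0,0,0,0,0,0,0.15],[0,0,0,0,0,0,0.15],[0,0,0,0,0,0,0.15],[0,0,0,0,0,0,0.15],[0,0,0,0,0,0,0.15],[0,0,0,0,0,0,0.15]]]' 40;  python3 -m crank '[[[0,0,0,0,0,-1,0.15],[0,0,0,0,0,-2,0.15],[0,0,0,0,0,-2.5,0.15],[0,0,0,0,0,-2,0.15],[0,0,0,-2,0.7,-0.5,0.15],[0,0,0,-4,1.4,0,0.1],[0,0,0,-4,1.4,0,0],[0,0,0,-4,1.4,0,0],[0,0,0,-4,1.4,0,0],[0,0,0,-4,1.4,0,0]]]' 40;  python3 -m crank '[[[0,0,0,-4,1,0,0],[0,0,0,-4,1,0,0],[0,0,0,-4,1,0,0],[0,0,0,-4,1,0,0],[0,0,0,-4,1,0,0],[0,0,0,-4,1,0,0],[0,0,0,-2.6,0.8,0,0],[0,0,0,0,0,0,0],[0,0,0,0,0,0,0],[0,0,0,0,0,0,0]]]' 40; python3 -c "
from h import *
t=vision.read_camera('top');b=vision.read_camera('scene');np.save('s.npy',b)
for o in rings('top',14,t): print(*o)
for o in rings('scene',14,b): print('s',*o)
A=cv2.resize(b[125:190,240:310],(420,390),interpolation=cv2.INTER_CUBIC)
B=cv2.resize(t[205:270,120:185],(380,390),interpolation=cv2.INTER_CUBIC)
cv2.imwrite('pics/g8.png',np.hstack([A,B])[:,:,::-1])"
```

```text
t: 40.85
position: [411.6, 237.8, 64.5]
orientation: [[0.0, 1.0, 0.0], [1.0, -0.0, -0.0], [-0.0, 0.0, -1.0]]
wrist_force: [0.1, 0.3, 0.0]
gripper_width: 72.7
grip_force: 0.0
t: 41.85
position: [489.1, 16.1, 145.6]
orientation: [[0.0, 1.0, 0.001], [1.0, -0.0, -0.0], [-0.0, 0.001, -1.0]]
wrist_force: [0.6, 0.9, -0.8]
gripper_width: 85.6
grip_force: 0.0
t: 42.85
position: [556.1, -247.1, 144.8]
orientation: [[-0.001, 1.0, -0.001], [1.0, 0.001, 0.001], [0.001, -0.001, -1.0]]
wrist_force: [-0.5, -0.1, 0.2]
gripper_width: 85.4
grip_force: 0.0
s [109. 331.] [ 569.6 -367.5] 62.3 [ 569.9 -367.7] 36.0
s [ 76. 293.] [ 457. -370.] 59.9 [ 456.8 -370.5] 47.2
s [166. 290.] [ 562.5 -253.4] 62.7 [ 562.8 -253.6] 17.5
s [133. 261.] [ 450.9 -254.8] 63.5 [ 451.  -255.1] 25.5
```

View pics/g8.png

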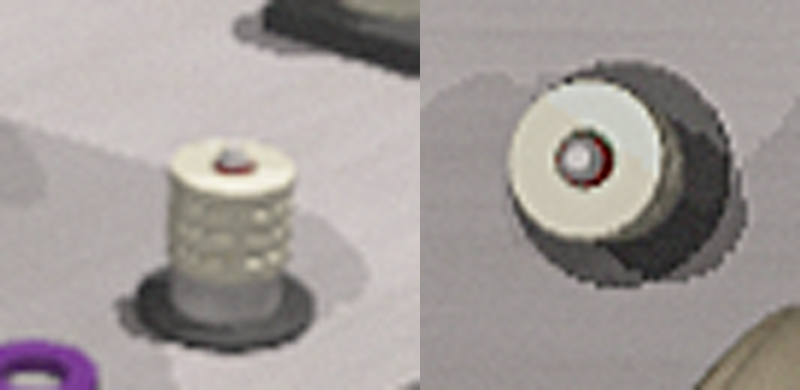

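```bash
python3 -m crank '[[[0,0,0,-0.4,0.2,2,0],[0,0,0,0,0,3,0],[0,0,0,0,0,3,0],[0,0,0,0,0,3,0],[0,0,0,0,0,2,0],[0,0,0,0,0,1,0],[0,0,0,0,0,0.5,0],[0,0,0,0,0,0,0],[0,0,0,0,0,0,0],[0,0,0,0,0,0,0]]]' 40
```

```text
t: 43.95
position: [559.5, -252.7, 1.0]
orientation: [[0.0, 1.0, 0.002], [1.0, -0.0, -0.001], [-0.001, 0.002, -1.0]]
wrist_force: [0.3, 0.1, 0.9]
gripper_width: 85.7
grip_force: 0.0
```

```bash
python3 -m crank '[[[0,0,0,0,0,0.15,0],[0,0,0,0,0,0,1],[0,0,0,0,0,0,1],[0,0,0,0,0,0,1],[0,0,0,0,0,0,1],[0,0,0,0,0,0,1],[0,0,0,0,0,0,1],[0,0,0,0,0,0,1],[0,0,0,0,0,-1,1],[0,0,0,0,0,-2,1]]]' 40;python3 -m crank '[[[0,0,0,0,0,-3,1],[0,0,0,0,0,-3,1],[0,0,0,1,0,-1.5,1],[0,0,0,3,0.1,0,1],[0,0,0,4,0.1,0,1],[0,0,0,4,0.1,0,1],[0,0,0,4,0.1,0,1],[0,0,0,4,0.1,0,1],[0,0,0,4,0.1,0,1],[0,0,0,4,0.1,0,1]]]' 40;python3 -m crank '[[[0,0,0,4,0.1,0,1],[0,0,0,4,0.1,0,1],[0,0,0,4,0.1,0,1],[0,0,0,4,0.1,0,1],[0,0,0,4,0.1,0,1],[0,0,0,4,0.1,0,1],[0,0,0,4,0.1,0,1],[0,0,0,4,0.1,0,1],[0,0,0,3,0.1,0,1],[0,0,0,1,0.1,0,1]]]' 40; python3 -c "
from h import *
print([x[1] for x in rings('top')])"
```

```text
t: 44.95
position: [556.7, -251.1, 26.7]
orientation: [[0.0, 1.0, -0.004], [1.0, -0.0, 0.002], [0.002, -0.004, -1.0]]
wrist_force: [-0.1, 0.2, -0.8]
gripper_width: 57.2
grip_force: 42.9
t: 45.95
position: [564.5, 30.1, 102.6]
orientation: [[-0.0, 1.0, -0.001], [1.0, 0.0, 0.0], [0.0, -0.001, -1.0]]
wrist_force: [0.8, -0.1, 0.0]
gripper_width: 57.0
grip_force: 42.9
t: 46.95
position: [573.9, 391.2, 102.0]
orientation: [[-0.004, 1.0, -0.001], [1.0, 0.004, 0.0], [0.0, -0.001, -1.0]]
wrist_force: [0.2, -0.2, 0.0]
gripper_width: 57.2
grip_force: 42.9
[array([ 446. , -252.4]), array([ 453.3, -367.4]), array([ 565.4, -365.7])]
```

```bash
python3 -m crank '[[[0,0,0,-0.2,0.45,1.5,1],[0,0,0,0,0,2.5,1],[0,0,0,0,0,2.5,1],[0,0,0,0,0,2,1],[0,0,0,0,0,0.8,1],[0,0,0,0,0,0.5,1],[0,0,0,0,0,0,1],[0,0,0,0,0,0,1],[0,0,0,0,0,0,1],[0,0,0,0,0,0,1]]]' 40
```

```text
t: 48.0
position: [580.8, 386.2, 6.1]
orientation: [[0.0, 1.0, 0.002], [1.0, -0.0, 0.001], [0.001, 0.002, -1.0]]
wrist_force: [-1.1, 0.3, -0.2]
gripper_width: 57.3
grip_force: 42.9
```

```bash
python3 -m crank '[[[0,0,0,0.25,-0.2,0,1],[0,0,0,0,0,0.4,1],[0,0,0,0,0,0.3,1],[0,0,0,0,0,0,1],[0,0,0,0,0,0,0.15],[0,0,0,0,0,0,0.15],[0,0,0,0,0,0,0.15],[0,0,0,0,0,0,0.15],[0,0,0,0,0,0,0.15],[0,0,0,0,0,0,0.15]]]' 40;  python3 -m crank '[[[0,0,0,0,0,-1,0.15],[0,0,0,0,0,-2,0.15],[0,0,0,0,0,-2.5,0.15],[0,0,0,0,0,-2.5,0.15],[0,0,0,-2,0,-2.5,0.15],[0,0,0,-4,-0.5,0,0.1],[0,0,0,-4,-0.5,0,0],[0,0,0,-4,-0.5,0,0],[0,0,0,-4,-0.5,0,0],[0,0,0,-4,-0.5,0,0]]]' 40;  python3 -m crank '[[[0,0,0,-4,-0.5,0,0],[0,0,0,-4,-0.5,0,0],[0,0,0,-4,-0.5,0,0],[0,0,0,-4,-0.5,0,0],[0,0,0,-4,-0.5,0,0],[0,0,0,-4,-0.5,0,0],[0,0,0,-4,-0.5,0,0],[0,0,0,-4,-0.5,0,0],[0,0,0,-4,-0.5,0,0],[0,0,0,-4,-0.5,0,0]]]' 40; python3 -c "
from h import *
t=vision.read_camera('top')
for o in rings('top',13,t): print(*o)
cv2.imwrite('pics/g9.png',cv2.resize(t[115:265,65:265],(800,600),interpolation=cv2.INTER_CUBIC)[:,:,::-1])"
```

```text
t: 49.0
position: [578.2, 388.3, -2.0]
orientation: [[0.0, 1.0, 0.0], [1.0, -0.0, -0.0], [-0.0, 0.0, -1.0]]
wrist_force: [-0.8, 0.0, 0.2]
gripper_width: 72.3
grip_force: 0.0
t: 50.0
position: [553.0, 166.9, 104.1]
orientation: [[-0.0, 1.0, 0.001], [1.0, 0.0, 0.0], [0.0, 0.001, -1.0]]
wrist_force: [0.1, 0.7, -0.3]
gripper_width: 85.6
grip_force: 0.0
t: 51.0
position: [502.9, -233.5, 104.2]
orientation: [[0.0, 1.0, 0.001], [1.0, -0.0, -0.001], [-0.001, 0.001, -1.0]]
wrist_force: [1.0, -0.4, -0.3]
gripper_width: 85.5
grip_force: 0.0
[ 96. 165.] [576.9 388.1] 58.4 [577.1 388.2] 22.8
```

View pics/g9.png

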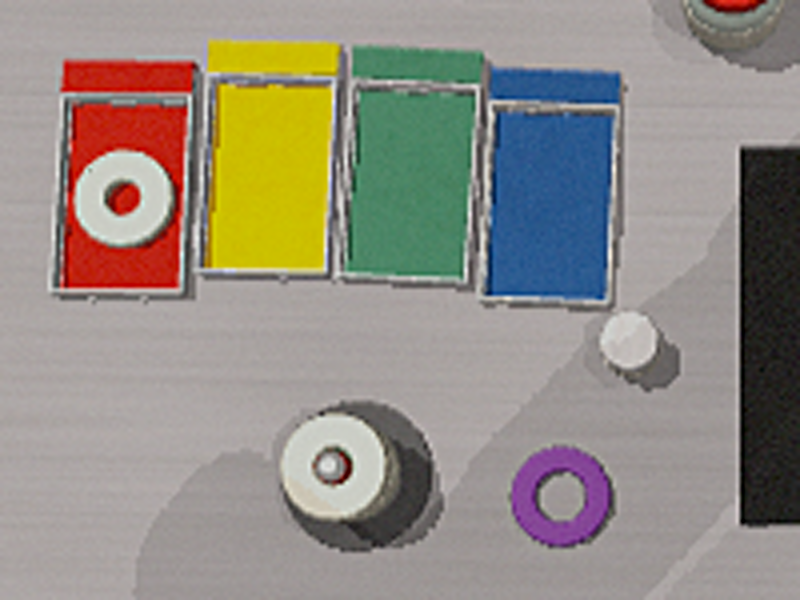

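```bash
python3 -m crank '[[[0,0,0,-0.6,-2,1.5,0],[0,0,0,-0.6,-2,1.5,0],[0,0,0,-0.6,-1.6,1.5,0],[0,0,0,0,0,1.2,0],[0,0,0,0,0,0,0],[0,0,0,0,0,0,0],[0,0,0,0,0,0,0],[0,0,0,0,0,0,0],[0,0,0,0,0,0,0],[0,0,0,0,0,0,0]]]' 40; python3 -c "
from h import *
for o in rings('scene'): print(*o)"
```

```text
t: 52.05
position: [447.4, -249.6, 46.4]
orientation: [[-0.0, 1.0, 0.0], [1.0, 0.0, -0.0], [-0.0, 0.0, -1.0]]
wrist_force: [0.7, 0.1, 0.2]
gripper_width: 85.0
grip_force: 0.0
[109. 331.] [ 569.5 -367.5] 62.1 [ 569.8 -367.7] 36.2
[ 77. 294.] [ 458.6 -369.6] 62.8 [ 458.1 -369.8] 43.9
[133. 261.] [ 451.5 -256. ] 60.8 [ 450.8 -255.8] 26.6
```

```bash
python3 -m crank '[[[0,0,0,-0.25,-0.1,1,0],[0,0,0,0,0,2,0],[0,0,0,0,0,1,0],[0,0,0,0,0,0.7,0],[0,0,0,0,0,0,0],[0,0,0,0,0,0,0],[0,0,0,0,0,0,1],[0,0,0,0,0,0,1],[0,0,0,0,0,0,1],[0,0,0,0,0,0,1]]]' 40; python3 -m crank '[[[0,0,0,0,0,0,1],[0,0,0,0,0,0,1],[0,0,0,0,0,0,1],[0,0,0,0,0,-1,1],[0,0,0,0,0,-2,1],[0,0,0,0,0,-3,1],[0,0,0,0,0,-3,1],[0,0,0,1,0.3,-1.5,1],[0,0,0,3,1,0,1],[0,0,0,4,1.2,0,1]]]' 40;python3 -m crank '[[[0,0,0,4,1.2,0,1],[0,0,0,4,1.2,0,1],[0,0,0,4,1.2,0,1],[0,0,0,4,1.2,0,1],[0,0,0,4,1.2,0,1],[0,0,0,4,1.2,0,1],[0,0,0,4,1.2,0,1],[0,0,0,4,1.2,0,1],[0,0,0,4,1.2,0,1],[0,0,0,2.6,1,0,1]]]' 40
```

```text
t: 53.1
position: [446.5, -252.6, 0.5]
orientation: [[0.0, 1.0, 0.001], [1.0, -0.0, -0.001], [-0.001, 0.001, -1.0]]
wrist_force: [-1.1, 1.0, 7.5]
gripper_width: 58.3
grip_force: 41.1
t: 54.1
position: [472.2, -173.1, 105.9]
orientation: [[0.003, 1.0, 0.003], [1.0, -0.003, -0.002], [-0.002, 0.003, -1.0]]
wrist_force: [1.3, -1.3, 0.2]
gripper_width: 57.9
grip_force: 42.9
t: 55.1
position: [589.5, 216.8, 104.9]
orientation: [[-0.002, 1.0, 0.001], [1.0, 0.002, 0.001], [0.001, 0.001, -1.0]]
wrist_force: [-0.4, -0.2, -0.4]
gripper_width: 58.2
grip_force: 42.9
```

```bash
python3 -m crank '[[[0,0,0,-0.15,0,1.5,1],[0,0,0,0,0,2.5,1],[0,0,0,0,0,2.5,1],[0,0,0,0,0,2,1],[0,0,0,0,0,0.8,1],[0,0,0,0,0,0.6,1],[0,0,0,0,0,0,1],[0,0,0,0,0,0,1],[0,0,0,0,0,0,1],[0,0,0,0,0,0,1]]]' 40
```

```text
t: 56.1
position: [589.8, 212.4, 6.0]
orientation: [[0.0, 1.0, 0.002], [1.0, -0.0, 0.0], [0.0, 0.002, -1.0]]
wrist_force: [-1.0, 0.3, 0.3]
gripper_width: 58.4
grip_force: 42.9
```

```bash
python3 -m crank '[[[0,0,0,0.15,0,0,1],[0,0,0,0,0,0.4,1],[0,0,0,0,0,0.35,1],[0,0,0,0,0,0,1],[0,0,0,0,0,0,0.15],[0,0,0,0,0,0,0.15],[0,0,0,0,0,0,0.15],[0,0,0,0,0,0,0.15],[0,0,0,0,0,0,0.15],[0,0,0,0,0,0,0.15]]]' 40;  python3 -m crank '[[[0,0,0,0,0,-1,0.15],[0,0,0,0,0,-2,0.15],[0,0,0,0,0,-2.5,0.15],[0,0,0,0,0,-2.5,0.15],[0,0,0,-2,-0.4,-2.5,0.15],[0,0,0,-4,-1,0,0.1],[0,0,0,-4,-1,0,0],[0,0,0,-4,-1,0,0],[0,0,0,-4,-1,0,0],[0,0,0,-4,-1,0,0]]]' 40;  python3 -m crank '[[[0,0,0,-4,-1,0,0],[0,0,0,-4,-1,0,0],[0,0,0,-4,-1,0,0],[0,0,0,-4,-1,0,0],[0,0,0,-4,-1,0,0],[0,0,0,-4,-1,0,0],[0,0,0,-4,-1,0,0],[0,0,0,-4,-1,0,0],[0,0,0,-4,-0.4,1,0],[0,0,0,0,0,1,0]]]' 40; python3 -c "
from h import *
t=vision.read_camera('top')
for o in rings('top',13,t): print(*o)
for o in rings('scene'): print('s',*o)"
```

```text
t: 57.1
position: [589.0, 213.8, -2.7]
orientation: [[0.0, 1.0, -0.0], [1.0, -0.0, -0.0], [-0.0, -0.0, -1.0]]
wrist_force: [0.3, 0.0, 1.0]
gripper_width: 72.7
grip_force: 0.0
t: 58.1
position: [534.8, -7.6, 103.6]
orientation: [[-0.0, 1.0, 0.001], [1.0, 0.0, -0.0], [-0.0, 0.001, -1.0]]
wrist_force: [1.3, 0.5, -0.3]
gripper_width: 85.3
grip_force: 0.0
t: 59.1
position: [451.2, -372.1, 83.8]
orientation: [[0.006, 1.0, 0.003], [1.0, -0.006, -0.005], [-0.005, 0.003, -1.0]]
wrist_force: [0.3, -0.4, 0.4]
gripper_width: 85.6
grip_force: 0.0
[405. 220.] [ 453.4 -367.7] 59.3 [ 453.5 -367.7] 48.5
[403. 175.] [ 565.7 -366. ] 59.4 [ 565.7 -366. ] 39.7
[ 96. 164.] [576.9 388. ] 58.6 [577.  388.2] 22.5
[168. 161.] [589.1 213.4] 59.8 [588.9 213.4] 30.4
s [108. 330.] [ 568.2 -367. ] 60.5 [ 568.4 -367.2] 38.1
s [ 77. 294.] [ 456.4 -368.9] 60.8 [ 456.2 -369.1] 47.0
```

```bash
python3 -m crank '[[[0,0,0,0.3,0.2,1.5,0],[0,0,0,0,0,2.5,0],[0,0,0,0,0,2.5,0],[0,0,0,0,0,1.2,0],[0,0,0,0,0,0.7,0],[0,0,0,0,0,0,0],[0,0,0,0,0,0,0],[0,0,0,0,0,0,0],[0,0,0,0,0,0,0],[0,0,0,0,0,0,0]]]' 40
```

```text
t: 60.2
position: [453.3, -363.6, -0.7]
orientation: [[0.0, 1.0, 0.001], [1.0, -0.0, -0.001], [-0.001, 0.001, -1.0]]
wrist_force: [-0.1, 0.2, 0.1]
gripper_width: 85.5
grip_force: 0.0
```

```bash
python3 -m crank '[[[0,0,0,-0.45,0,0,0],[0,0,0,0,0,0,0],[0,0,0,0,0,0,1],[0,0,0,0,0,0,1],[0,0,0,0,0,0,1],[0,0,0,0,0,0,1],[0,0,0,0,0,0,1],[0,0,0,0,0,0,1],[0,0,0,0,0,0,1],[0,0,0,0,0,0,1]]]' 40; python3 -m crank '[[[0,0,0,0,0,-1,1],[0,0,0,0,0,-2,1],[0,0,0,0,0,-3,1],[0,0,0,0,0,-3,1],[0,0,0,1,0.3,-1.5,1],[0,0,0,3,0.7,0,1],[0,0,0,4,0.8,0,1],[0,0,0,4,0.8,0,1],[0,0,0,4,0.8,0,1],[0,0,0,4,0.8,0,1]]]' 40;python3 -m crank '[[[0,0,0,4,0.8,0,1],[0,0,0,4,0.8,0,1],[0,0,0,4,0.8,0,1],[0,0,0,4,0.8,0,1],[0,0,0,4,0.8,0,1],[0,0,0,4,0.8,0,1],[0,0,0,4,0.8,0,1],[0,0,0,4,0.8,0,1],[0,0,0,4,0.8,0,1],[0,0,0,3,0.8,0,1]]]' 40
```

```text
t: 61.2
position: [453.1, -367.9, -1.0]
orientation: [[0.0, 1.0, 0.0], [1.0, -0.0, -0.001], [-0.001, 0.0, -1.0]]
wrist_force: [-1.3, 0.5, 5.4]
gripper_width: 57.3
grip_force: 43.1
t: 62.2
position: [494.6, -165.2, 103.2]
orientation: [[0.0, 1.0, -0.001], [1.0, -0.0, 0.001], [0.001, -0.001, -1.0]]
wrist_force: [0.6, 0.1, -0.6]
gripper_width: 57.1
grip_force: 42.8
t: 63.2
position: [574.0, 225.4, 103.0]
orientation: [[-0.002, 1.0, -0.001], [1.0, 0.002, 0.0], [0.0, -0.001, -1.0]]
wrist_force: [-0.5, -1.0, 0.2]
gripper_width: 57.5
grip_force: 42.8
```

```bash
python3 -m crank '[[[0,0,0,2.5,0.6,0,1],[0,0,0,2.5,0.6,0,1],[0,0,0,2.4,0.6,0,1],[0,0,0,0,0,1.5,1],[0,0,0,0,0,2.5,1],[0,0,0,0,0,2.5,1],[0,0,0,0,0,2,1],[0,0,0,0,0,0.9,1],[0,0,0,0,0,0,1],[0,0,0,0,0,0,1]]]' 40
```

```text
t: 64.2
position: [593.2, 296.6, 10.1]
orientation: [[-0.0, 1.0, 0.0], [1.0, 0.0, 0.0], [0.0, 0.0, -1.0]]
wrist_force: [0.2, -0.0, -0.6]
gripper_width: 57.3
grip_force: 42.8
```

```bash
python3 -m crank '[[[0,0,0,0.3,0,0.3,1],[0,0,0,0,0,0.5,1],[0,0,0,0,0,0.4,1],[0,0,0,0,0,0,1],[0,0,0,0,0,0,0.15],[0,0,0,0,0,0,0.15],[0,0,0,0,0,0,0.15],[0,0,0,0,0,0,0.15],[0,0,0,0,0,0,0.15],[0,0,0,0,0,0,0.15]]]' 40;  python3 -m crank '[[[0,0,0,0,0,-1,0.15],[0,0,0,0,0,-2,0.15],[0,0,0,0,0,-2.5,0.15],[0,0,0,0,0,-2.5,0.15],[0,0,0,-2,0,-2.5,0.15],[0,0,0,-4,-0.2,0,0.1],[0,0,0,-4,-0.2,0,0],[0,0,0,-4,-0.2,0,0],[0,0,0,-4,-0.2,0,0],[0,0,0,-4,-0.2,0,0]]]' 40;  python3 -m crank '[[[0,0,0,-4.5,-0.2,0,0],[0,0,0,-4.5,-0.2,0,0],[0,0,0,-4.5,-0.2,0,0],[0,0,0,-4.5,-0.2,0,0],[0,0,0,-4.5,-0.2,0,0],[0,0,0,-4.5,-0.2,0,0],[0,0,0,-4.5,-0.2,0,0],[0,0,0,-4.5,-0.2,0,0],[0,0,0,-4.5,-0.2,0,0],[0,0,0,-3,0,0,0]]]' 40; python3 -c "
from h import *
t=vision.read_camera('top')
for o in rings('top',13,t): print(*o)
for o in rings('scene'): print('s',*o)"
```

```text
t: 65.2
position: [593.1, 299.2, -2.5]
orientation: [[0.0, 1.0, -0.0], [1.0, -0.0, -0.0], [-0.0, -0.0, -1.0]]
wrist_force: [1.1, -0.4, 0.5]
gripper_width: 72.8
grip_force: 0.0
t: 66.2
position: [583.1, 77.8, 103.6]
orientation: [[-0.0, 1.0, 0.001], [1.0, 0.0, -0.0], [-0.0, 0.001, -1.0]]
wrist_force: [0.3, -0.3, 1.1]
gripper_width: 85.4
grip_force: 0.0
t: 67.2
position: [564.6, -359.2, 103.6]
orientation: [[0.002, 1.0, 0.001], [1.0, -0.002, -0.002], [-0.002, 0.001, -1.0]]
wrist_force: [0.0, 0.7, 0.5]
gripper_width: 85.3
grip_force: 0.0
[403. 175.] [ 565.6 -365.7] 58.8 [ 565.8 -366. ] 40.0
[ 96. 164.] [576.9 388.1] 58.4 [577.  388.2] 22.7
[168. 161.] [589.1 213.4] 59.6 [589.  213.5] 30.6
[133. 159.] [592.5 298.3] 58.4 [592.5 298.4] 49.5
s [109. 331.] [ 569.5 -367.4] 62.0 [ 569.7 -367.7] 36.4
```

```bash
python3 -m crank '[[[0,0,0,-0.75,0.1,2,0],[0,0,0,0,0,3,0],[0,0,0,0,0,3,0],[0,0,0,0,0,1.6,0],[0,0,0,0,0,0.8,0],[0,0,0,0,0,0,0],[0,0,0,0,0,0,0],[0,0,0,0,0,0,0],[0,0,0,0,0,0,0],[0,0,0,0,0,0,0]]]' 40
```

```text
t: 68.3
position: [566.5, -363.6, -0.4]
orientation: [[0.0, 1.0, 0.001], [1.0, -0.0, -0.001], [-0.001, 0.001, -1.0]]
wrist_force: [0.4, -0.3, 0.5]
gripper_width: 85.2
grip_force: 0.0
```

```bash
python3 -m crank '[[[0,0,0,-0.25,0,0,0],[0,0,0,0,0,0,0],[0,0,0,0,0,0,1],[0,0,0,0,0,0,1],[0,0,0,0,0,0,1],[0,0,0,0,0,0,1],[0,0,0,0,0,0,1],[0,0,0,0,0,0,1],[0,0,0,0,0,0,1],[0,0,0,0,0,0,1]]]' 40; python3 -m crank '[[[0,0,0,0,0,-1,1],[0,0,0,0,0,-2,1],[0,0,0,0,0,-3,1],[0,0,0,0,0,-3,1],[0,0,0,1,0,-1.5,1],[0,0,0,3,0.1,0,1],[0,0,0,4,0.1,0,1],[0,0,0,4,0.1,0,1],[0,0,0,4,0.1,0,1],[0,0,0,4,0.1,0,1]]]' 40;python3 -m crank '[[[0,0,0,4,0.1,0,1],[0,0,0,4,0.1,0,1],[0,0,0,4,0.1,0,1],[0,0,0,4,0.1,0,1],[0,0,0,4,0.1,0,1],[0,0,0,4,0.1,0,1],[0,0,0,3.4,0.1,0,1],[0,0,0,2,0,0,1],[0,0,0,0,0,0,1],[0,0,0,0,0,0,1]]]' 40
```

```text
t: 69.3
position: [566.3, -365.9, -0.9]
orientation: [[0.0, 1.0, 0.001], [1.0, -0.0, -0.001], [-0.001, 0.001, -1.0]]
wrist_force: [-0.2, -0.0, 6.0]
gripper_width: 57.4
grip_force: 43.1
t: 70.3
position: [570.1, -163.2, 103.0]
orientation: [[0.0, 1.0, -0.001], [1.0, -0.0, 0.001], [0.001, -0.001, -1.0]]
wrist_force: [1.7, 0.3, -1.0]
gripper_width: 57.7
grip_force: 42.8
t: 71.3
position: [577.1, 128.9, 103.0]
orientation: [[-0.001, 1.0, -0.001], [1.0, 0.001, -0.0], [-0.0, -0.001, -1.0]]
wrist_force: [-0.7, -0.4, -0.8]
gripper_width: 57.7
grip_force: 42.8
```

```bash
python3 -m crank '[[[0,0,0,-0.1,0.1,1.5,1],[0,0,0,0,0,2.5,1],[0,0,0,0,0,2.5,1],[0,0,0,0,0,2,1],[0,0,0,0,0,0.8,1],[0,0,0,0,0,0.2,1],[0,0,0,0,0,0,1],[0,0,0,0,0,0,1],[0,0,0,0,0,0,1],[0,0,0,0,0,0,1]]]' 40
```

```text
t: 72.3
position: [579.7, 127.4, 9.4]
orientation: [[0.0, 1.0, 0.002], [1.0, -0.0, 0.0], [0.0, 0.002, -1.0]]
wrist_force: [-0.4, 0.9, -0.5]
gripper_width: 57.5
grip_force: 42.8
```

Lower, release, lift well clear and retreat toward −y for a final look.

```bash
python3 -m crank '[[[0,0,0,0.05,-0.1,0.3,1],[0,0,0,0,0,0.5,1],[0,0,0,0,0,0.35,1],[0,0,0,0,0,0,1],[0,0,0,0,0,0,0.15],[0,0,0,0,0,0,0.15],[0,0,0,0,0,0,0.15],[0,0,0,0,0,0,0.15],[0,0,0,0,0,0,0.15],[0,0,0,0,0,0,0.15]]]' 40;  python3 -m crank '[[[0,0,0,0,0,-1,0.15],[0,0,0,0,0,-2,0.15],[0,0,0,0,0,-2.5,0.15],[0,0,0,0,0,-2.5,0.15],[0,0,0,-2,0,-2.5,0.15],[0,0,0,-4,-0.5,-1,0.1],[0,0,0,-4,-0.5,0,0],[0,0,0,-4,-0.5,0,0],[0,0,0,-4,-0.5,0,0],[0,0,0,-4,-0.5,0,0]]]' 40;  python3 -m crank '[[[0,0,0,-4,-0.5,0,0],[0,0,0,-4,-0.5,0,0],[0,0,0,-4,-0.5,0,0],[0,0,0,-4,-0.5,0,0],[0,0,0,-4,-0.5,0,0],[0,0,0,-3,-0.5,0,0],[0,0,0,0,0,0,0],[0,0,0,0,0,0,0],[0,0,0,0,0,0,0],[0,0,0,0,0,0,0]]]' 40; python3 -c "
from h import *
t=vision.read_camera('top');b=vision.read_camera('scene')
for o in rings('top',13,t): print(*o)
A=cv2.resize(t[120:260,70:260],(400,295),interpolation=cv2.INTER_CUBIC);B=cv2.resize(b[125:275,230:400],(400,353),interpolation=cv2.INTER_CUBIC)[:295]
cv2.imwrite('pics/g10.png',np.hstack([A,B])[:,:,::-1])"
```

```text
t: 73.3
position: [578.1, 127.8, -3.1]
orientation: [[0.0, 1.0, -0.0], [1.0, -0.0, -0.0], [-0.0, -0.0, -1.0]]
wrist_force: [-0.4, -1.1, -0.2]
gripper_width: 72.5
grip_force: 0.0
t: 74.3
position: [552.9, -93.7, 113.2]
orientation: [[-0.0, 1.0, 0.001], [1.0, 0.0, -0.0], [-0.0, 0.001, -1.0]]
wrist_force: [0.6, 0.4, -0.1]
gripper_width: 85.3
grip_force: 0.0
t: 75.3
position: [523.2, -320.9, 112.4]
orientation: [[-0.001, 1.0, -0.0], [1.0, 0.001, 0.0], [0.0, -0.0, -1.0]]
wrist_force: [-0.3, 0.4, -0.1]
gripper_width: 85.2
grip_force: 0.0
[203. 166.] [577.4 127. ] 59.2 [577.4 127. ] 39.9
[ 96. 164.] [576.9 388. ] 58.6 [577.  388.2] 22.6
[168. 161.] [589.1 213.4] 59.7 [588.9 213.4] 30.4
[133. 159.] [592.5 298.3] 58.5 [592.5 298.3] 49.4
```

View pics/g10.png

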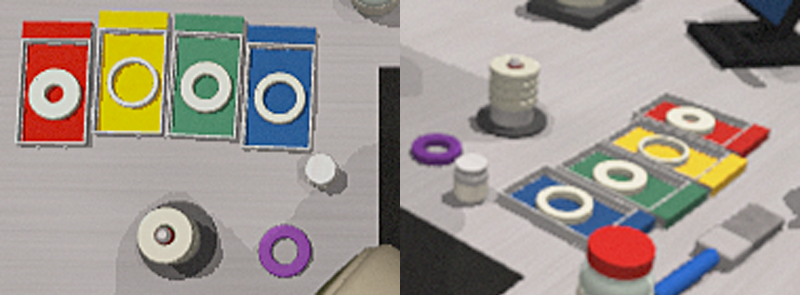

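The picture shows the cone stacked with four rings, each pan holding its own spare flat, and the can and jar where they were.

```bash
python3 -c "
from h import *
print(r.close_job())"
```

```text
the job is handed in; nothing more can be done
None
```

The job is handed in: all eight rings were present, the set of four is on the cone largest first, each spare lies flat in the pan of its size, the can and jar were left alone, and nothing is gripped; it took about 75 s of the 208 s allowed.

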